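# Make up a batch of tape measures by weight

### The job

Make up one batch of tape measures by weight: first lay the stapler that was left in the scale's tray onto the blue order book and set the dial's black set hand in line with the yellow clip. Then keep adding tape measures to the tray until the red needle has just reached or passed the set hand, and leave the spare ones on the table. When the weight is made up, press down the rubber pad of the rocker so that the green ready flag tips up.

Things in the scene. Friction and masses are not known exactly. Their poses are not given: they have to be found in the camera images.
- tape_1: orange tape measure standing on the table: 37 mm thick along its x (32 to 34 at the grip), body from y = -27 to +36 mm (a small hook sticks out to -37), 56 mm high along z; origin at the underside, middle of the thickness; about 0.16 kg, differing by up to 15 percent. 5 or 6 of the six are present. Knocked over it lies on a flat side, 37 mm high, and is taken across its 56 mm (its z)
- tape_2: orange tape measure standing on the table: 37 mm thick along its x (32 to 34 at the grip), body from y = -27 to +36 mm (a small hook sticks out to -37), 56 mm high along z; origin at the underside, middle of the thickness; about 0.16 kg, differing by up to 15 percent. 5 or 6 of the six are present. Knocked over it lies on a flat side, 37 mm high, and is taken across its 56 mm (its z)
- tape_3: orange tape measure standing on the table: 37 mm thick along its x (32 to 34 at the grip), body from y = -27 to +36 mm (a small hook sticks out to -37), 56 mm high along z; origin at the underside, middle of the thickness; about 0.16 kg, differing by up to 15 percent. 5 or 6 of the six are present. Knocked over it lies on a flat side, 37 mm high, and is taken across its 56 mm (its z)
- tape_4: orange tape measure standing on the table: 37 mm thick along its x (32 to 34 at the grip), body from y = -27 to +36 mm (a small hook sticks out to -37), 56 mm high along z; origin at the underside, middle of the thickness; about 0.16 kg, differing by up to 15 percent. 5 or 6 of the six are present. Knocked over it lies on a flat side, 37 mm high, and is taken across its 56 mm (its z)
- tape_5: orange tape measure standing on the table: 37 mm thick along its x (32 to 34 at the grip), body from y = -27 to +36 mm (a small hook sticks out to -37), 56 mm high along z; origin at the underside, middle of the thickness; about 0.16 kg, differing by up to 15 percent. 5 or 6 of the six are present. Knocked over it lies on a flat side, 37 mm high, and is taken across its 56 mm (its z)
- tape_6: orange tape measure standing on the table: 37 mm thick along its x (32 to 34 at the grip), body from y = -27 to +36 mm (a small hook sticks out to -37), 56 mm high along z; origin at the underside, middle of the thickness; about 0.16 kg, differing by up to 15 percent. 5 or 6 of the six are present. Knocked over it lies on a flat side, 37 mm high, and is taken across its 56 mm (its z)
- stapler: blue and black stapler, closed and rigid, left lying in the scale tray: 34 mm wide along its x, 136 mm long along its y, 50 mm high along its z (base 34 mm wide up to z = 8, upper arm 24 mm wide from z = 26 to 50 mm, 10 mm thick between); origin at the centre of its underside; 0.19 kg
- order_book: closed blue notebook, fixed flat on the table to the left or the right of the scale: 210 mm along its x, 152 mm along its y, 14 mm thick; origin at the centre of its underside
- scale: grey counter scale fixed on the table, 170 mm deep (x) by 370 mm wide (y); origin at the centre of its underside, x away from the robot. Its left part is 36 mm high and carries the steel tray, centred at y = +85 mm; its right part is a console 52 mm high with a flat white dial on top, hub at x = -50, y = -105 mm
- tray_floor (a point): centre of the tray floor's upper face, 85 mm above the table when empty, axes as the scale's. The open tray is 160 mm (x) by 190 mm (y) inside, with a lip 12 mm high and 5 mm thick; it rides on a spring and sinks straight down 31 mm per kg (about 5 mm for a tape measure)
- needle (a joint): angle (rad) of the red needle on the dial: 0 with the tray empty, growing clockwise seen from above, 1.87 rad per kg, about 0.3 (0.25 to 0.35) for one tape measure. Driven by the tray only; it runs flat under the set hand, 80 mm long from the hub, so its tip shows beyond the hand (67 mm). Zero points 0.9 rad to the left (counterclockwise) of the scale's x axis
- needle_tip (a point): point on the red needle 60 mm from the hub; x runs outward along the needle
- set_hand (a joint): angle in rad of the set hand, measured as for the needle (same hub, same zero, clockwise from above positive), -0.05 to 1.85. It stays where it is left (friction 0.06 N m, about 1 N at the knob)
- sethand_hub (a point): hub of the set hand, 58 mm above the table; x points outward along the hand, so it turns with it, z up (a needle ahead of the hand, clockwise, is on the hand's -y side)
- sethand_knob (a point): on the axis of the blue upright knob of the black set hand, 56 mm from the hub, about 15 mm below its top; the knob is a cylinder 18 mm in diameter whose top is about 101 mm above the table; the flat hand below it is 9 mm wide and 4 mm thick, and the console's top is 52 mm above the table
- target_clip (a joint): angle in rad of the yellow clip on the rim of the dial, measured as for the needle (same hub and zero); it marks the batch weight of this order and stays put
- clip_hub (a point): the hub of the dial, with x pointing outward to the yellow clip
- clip_mark (a point): on top of the yellow clip (16 x 9 mm, 5 mm high), 90 mm from the hub
- ready_flag (a joint): angle in rad of the rocker of the ready flag: 0 to 0.6. Near 0 its rubber pad is up and the green flag at the far end is down; it grows as the pad is pressed down and the green flag tips up, 0.6 is the stop; it stays where it is left (1.3 N at the pad moves it)
- flag_pad (a point): centre of the top of the black rubber pad (34 x 36 mm) at the end of the rocker nearer the robot, 48 mm from its pivot; about 75 mm above the table at joint 0 and at the stop about 46 mm above the table. The rocker is 116 mm long, its green flag 42 mm wide and 40 mm high
- flag_stand: grey stand of the rocker, fixed on the table left or right of the scale (where the book is not), 100 x 70 mm; origin at the centre of its underside, x away from the robot towards the flag end; the pivot lies along y, 52 mm above the table
- mug: white dotted mug, 82 mm across, 91 mm high; a bystander; origin at the centre of its underside
- calculator: dark calculator, 125 x 68 x 17 mm; a bystander; origin at the centre of its underside
- phone: flat black phone, 138 x 69 x 8 mm; a bystander; origin at the centre of its underside
There are look-alikes about, which are no part of the job. Leave any pink look-alike of the tape_5 alone.

How it is judged:
By the outcome, as a careful person would: the job done as asked, in the order asked, and still so for the second after the job is handed in, with the robot touching nothing.
Of tape_1, tape_2, tape_3, tape_4, tape_5, tape_6 only 5 to 6 are there at a start; the rules pass over those that are not, and their reading is None.
At some moment in a run one of stapler may be knocked a few centimetres aside while the robot is not near it.
Once in a run the grip may slacken for a moment while it holds something.
It also fails if it takes over 208 s, if anything falls off the work surface, if the arm or the gripper's body presses on something with over 40 N, if the wrist force passes 120 N, or if a joint passes its speed limit or range.

### The arm

A 6-joint arm with a two-finger parallel gripper is mounted at the origin on a cart in front of the work surface, level with it; the furniture and walls round the work are solid. World frame = base frame: x ahead of the robot, y to its left, z up, the work surface at z = 0. Lengths are in mm, angles in rad, forces in N, time in s.
With the tool pointing down it reaches from about 275 to 750 mm from the base axis. Payload 10.2 kg.
Tool frame: the origin (TCP) lies at the very end of the fingers, on their centre line; the grasp point (between the pads) lies ctrl.grip_depth behind it (ctrl.grip_depth is the distance from the TCP to the grasp point, in mm); z points along the fingers, y is the direction in which the jaws open and shut (so a half turn about z gives the same grasp; the last joint's range is limited). The gripper opens to 85 mm and grips with 20 to 120 N. Pads are 22 mm wide; open, the fingers measure 114 mm over their backs; the gripper's body (76 mm by 85 mm) begins 54 mm behind the grasp point. The pads swing forward as they close: fully open they stand 13 mm farther back than shut.
Start: joints at [1.067, 0.313, 1.498, -0, 1.331, -0.223], TCP at [145.503, 504.44, 231.294] pointing down, gripper open.
Joint ranges: [-2.94, 2.94], [-0.97, 2.17], [0.19, 2.56], [-1.23, 4.37], [0.02, 3.11], [-2.88, 2.88]. Speed limits (rad/s): [2.39, 2.39, 3.01, 3.14, 3.14, 3.14].

### API

Orientations are given as a unit quaternion [w, x, y, z].
In Python, from rig import telemetry, eyes, ctrl, nets gives the robot as it stands. The module is installed in compiled form; this text tells all that it offers.
- The arm moves only by the tool drive_tool, never from a script. Its argument "series" is text: rows parted by semicolons, each of 7 numbers parted by spaces: the shift along the tool's x, y, z normalised to -1 to 1, where 1 is 0.12 m, then the turn, a rotation vector about the tool's x, y, z normalised to -1 to 1, where 1 is 0.5 rad, then the opening, from 0 (shut) to 1 (fully open). In form: tx ty tz wx wy wz hand; .... A call has 1 to 20 rows; each row is the pose to reach, as a shift and turn from the pose measured when the call began, along the tool's axes at that moment; what a row does not reach only later rows make up. A row lasts 1/10 s, in which the tool goes at most 50 mm and 8.59 degrees, less where a joint would pass 70% of its speed; a pose out of reach is approached as far as the arm can. A call with a number of a shift or a turn outside -1 to 1 is refused whole. A call with a gripper value outside its range is refused whole. The fingers move at their own pace and stop on an object; "newtons" is the grip in N (left out, the last holds). Time passes only in rows, so rows that repeat a pose let the fingers close. It gives the time, the measured TCP pose, the force and the opening at its end, in the units of the state.
- telemetry.sense(): the state, without advancing time (a new reading comes with each control period).
- eyes.capture(name): name is "scene" or "side" or "wrist"; returns a dict with "frame" (420x560x3 uint8, red, green, blue), "fx", "fy", "cx", "cy" (pixels), "view" (4x4, takes a point from world to camera coordinates). Camera axes: x right, y up, looking along -z (the intrinsics and any distortion apply to the point x, -y, -z); pixel columns grow to the right and rows downward; lengths in mm; the calibration is good to about 2 mm. The wrist camera is an equidistant fisheye: a pixel r from the principal point sees the ray r / f radians off the axis. A picture is of the moment at which its call begins. There is no depth.
- ctrl.finish_job(): hands the job in, once; it reports no verdict.
Trained networks look in a picture, given as the dict that the camera call returned (one of the last four; its "shot" number tells which), for a name from the list of things; names that differ only in an ending like _2 or _b are one class to them, and where a whole thing is asked for, a point or a joint stands for the part that bears it (a point fixed in the world has none). Each returns a list of dicts, best first, with "confidence" (0 to 1); they miss things now and then, are a little off and sometimes report something else, mostly with a low value. They report only what shows in the picture. A call takes as long as a camera call. They do not tell look-alikes from the thing itself.
- nets.spot_in(name, picture): "rect" ([left, top, right, bottom] in pixels, round what is visible of it).
The state is a dict: "time_s": time; "joints": joint angles; "dq": joint speeds; "tau": joint torques, N m; "eef_pos": TCP position; "ee_rot": TCP orientation; "force": force on the tool from outside, world axes, zero at the start; "wrist_torque": the same for the moment, N m; "grip_width": opening from 0.0 (shut) to 1.0 (fully open).
Only numpy, scipy, OpenCV 4.12 (cv2) and the standard library are available. Lean on these libraries where they do the work, as an engineer would, in place of code of your own. Each camera call takes 0.05 s, during which the arm holds its last target. There are 200 camera calls.

## Working session

There is one attempt and no reset: what is moved stays moved. The work goes in short steps, Python scripts to look and compute and a tool call to move; the robot and the scene stay as the last step left them, time stands still between calls to the robot, and variables do not carry over. Pictures are saved under pics/ and viewed, about 12 in all and at most 16, crops included, and the job is handed in when it is done.

Besides the shell and the picture viewer there is one more tool, called in YAML: its name, and indented under it one key for each argument. drive_tool: Moves the arm, as the interface text tells. Scaled input: -1 to 1 covers 0.12 m each way for a shift and 0.5 rad each way for a turn. Its arguments: {"type":"object","properties":{"series":{"type":"string"},"newtons":{"type":"number"}},"required":["series"]}

```bash
mkdir -p pics; cat > h.py <<'E'
import numpy as np, cv2
from scipy.spatial.transform import Rotation as R
from rig import telemetry, eyes, ctrl, nets
def cap(n,save=None):
    p=eyes.capture(n)
    if save: cv2.imwrite(f'pics/{save}.png',cv2.cvtColor(p['frame'],cv2.COLOR_RGB2BGR))
    return p
def ray(p,u,v):
    x=(u-p['cx'])/p['fx'];y=(v-p['cy'])/p['fy']
    if p.get('fish'):
        r=np.hypot(x,y);s=np.sin(r)/max(r,1e-9);d=np.array([x*s,y*s,np.cos(r)])
    else: d=np.array([x,y,1.])
    d=d*[1,-1,-1]
    V=np.array(p['view']);Rm=V[:3,:3];return -Rm.T@V[:3,3],Rm.T@d
def at(p,u,v,z):
    o,d=ray(p,u,v);return o+d*(z-o[2])/d[2]
def proj(p,P):
    V=np.array(p['view']);c=V[:3,:3]@np.array(P,float)+V[:3,3];c=c*[1,-1,-1]
    if p.get('fish'):
        r=np.hypot(c[0],c[1]);t=np.arctan2(r,c[2]);k=t/max(r,1e-9);x,y=c[0]*k,c[1]*k
    else: x,y=c[0]/c[2],c[1]/c[2]
    return np.array([p['cx']+p['fx']*x,p['cy']+p['fy']*y])
def st():
    s=telemetry.sense();return s
def pose():
    s=st();q=s['ee_rot'];return np.array(s['eef_pos']),R.from_quat([q[1],q[2],q[3],q[0]])
def go(P,yaw=None):
    """normalized shift to get TCP to P; tool down, jaw axis (tool y) along yaw (world rad)"""
    p,r=pose();d=r.inv().apply(np.array(P)-p)/120
    if yaw is None: return d.round(3),None
    best=None
    for k in(0,np.pi):
        y=np.array([np.cos(yaw+k),np.sin(yaw+k),0]);z=np.array([0,0,-1.]);x=np.cross(y,z)
        w=(r.inv()*R.from_matrix(np.c_[x,y,z])).as_rotvec()
        if best is None or np.linalg.norm(w)<np.linalg.norm(best):best=w
    return d.round(3),(best/0.5).round(3)
E
python3 - <<'E'
from h import *
print({k:np.round(v,3) for k,v in st().items()},ctrl.grip_depth)
print(pose()[1].as_matrix().round(2))
for n in('scene','side','wrist'):
    p=cap(n,n+'0');print(n,{k:(np.array(v).round(1).tolist()) for k,v in p.items() if k!='frame'})
    if n=='wrist':continue
    for t in('tape_1','stapler','order_book','scale','sethand_knob','flag_pad','flag_stand','mug','calculator','phone','needle','target_clip'):
        print(t,[(np.round(r['rect']).tolist(),round(r['confidence'],2)) for r in nets.spot_in(t,p)])
a=[cv2.imread(f'pics/{n}0.png') for n in('scene','side')]
E
```

```text
{'time_s': np.float64(0.0), 'joints': array([ 1.067,  0.313,  1.498, -0.   ,  1.331, -0.223]), 'dq': array([-0.001, -0.   , -0.   ,  0.   , -0.   ,  0.002]), 'tau': array([ 3.0000e-03, -4.1227e+01, -2.5974e+01, -0.0000e+00,  4.0000e-03,
        0.0000e+00]), 'eef_pos': array([145.389, 504.199, 230.724]), 'ee_rot': array([-0.   ,  0.14 ,  0.99 , -0.001]), 'force': array([ 0.065, -0.124, -0.94 ]), 'wrist_torque': array([-0.012,  0.024,  0.011]), 'grip_width': np.float64(0.998)} 18.700000000000003
[[-0.96  0.28 -0.  ]
 [ 0.28  0.96 -0.  ]
 [ 0.   -0.   -1.  ]]
scene {'fx': 496.4, 'fy': 496.4, 'cx': 284.8, 'cy': 206.7, 'view': [[0.5, -0.9, 0.0, -250.4], [0.6, 0.3, 0.8, -382.6], [-0.7, -0.3, 0.6, -1499.7], [0.0, 0.0, 0.0, 1.0]], 'shot': 1}
tape_1 [([310.0, 255.0, 332.0, 276.0], 0.79), ([393.0, 248.0, 415.0, 273.0], 0.78), ([309.0, 206.0, 321.0, 226.0], 0.72), ([331.0, 271.0, 351.0, 294.0], 0.59), ([174.0, 217.0, 191.0, 231.0], 0.58), ([239.0, 227.0, 257.0, 246.0], 0.57), ([274.0, 242.0, 290.0, 259.0], 0.51), ([210.0, 217.0, 233.0, 238.0], 0.51)]
stapler [([268.0, 181.0, 291.0, 207.0], 0.8
[... 1135 characters left out ...]
]
order_book [([231.0, 164.0, 289.0, 189.0], 0.63)]
scale [([269.0, 183.0, 344.0, 271.0], 0.67)]
sethand_knob [([300.0, 219.0, 314.0, 243.0], 0.58), ([222.0, 148.0, 253.0, 166.0], 0.32)]
flag_pad [([290.0, 280.0, 334.0, 299.0], 0.98)]
flag_stand [([288.0, 280.0, 334.0, 315.0], 0.68)]
mug [([288.0, 148.0, 314.0, 177.0], 0.74), ([225.0, 152.0, 251.0, 163.0], 0.17)]
calculator [([278.0, 335.0, 319.0, 381.0], 0.56)]
phone [([223.0, 150.0, 254.0, 164.0], 0.52)]
needle []
target_clip [([288.0, 152.0, 308.0, 175.0], 0.28)]
wrist {'fx': 325.2, 'fy': 325.2, 'cx': 281.1, 'cy': 212.9, 'view': [[0.3, 1.0, -0.0, -525.5], [-0.9, 0.3, -0.3, 38.4], [-0.3, 0.1, 1.0, -378.7], [0.0, 0.0, 0.0, 1.0]], 'shot': 3}
```

View pics/scene0.png

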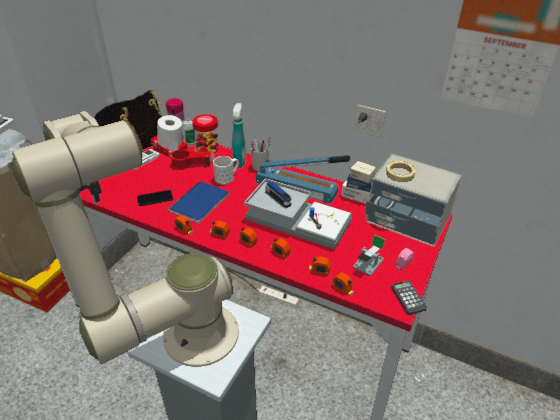

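View pics/side0.png

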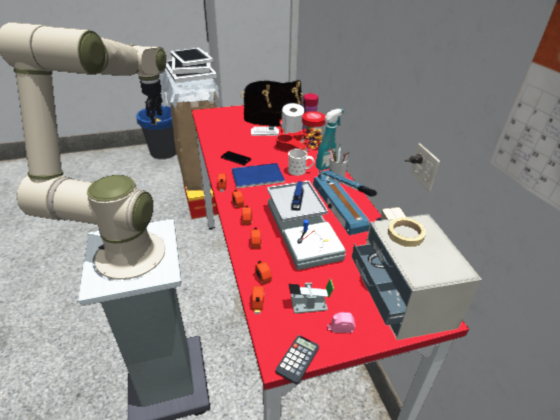

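Six orange tapes in the scene view: (182,224), (221,228), (248,237), (281,248), (320,266), (342,283). A pink look-alike at (404,258) is to be left alone. The stapler is at (277,193) in the tray; the blue/teal guillotine behind it is not a stapler. The book is on the left at (198,200) and the flag stand is on the right at (368,257).

```bash
sed -i "s/    if save: cv2/    p['fish']=n=='wrist'\n    if save: cv2/" h.py
python3 - <<'E'
from h import *
A=cap('scene');B=cap('side')
def both(p,q):
    o,d=ray(A,*p);e,f=ray(B,*q);M=np.c_[d,-f];t=np.linalg.lstsq(M,e-o,rcond=None)[0];a=o+d*t[0];b=e+f*t[1];return ((a+b)/2).round(),round(np.linalg.norm(a-b),1)
for n,p,q in [('t',(182,224),(223,182)),('t',(221.5,229),(238,198)),('t',(248,237),(246.5,216)),('t',(281,249),(255.5,238)),('t',(321,266),(263.5,273)),('t',(342,283),(258,301)),('stap',(278,193),(298,197)),('book',(198,200),(259,175)),('pad',(361,264),(294,291)),('stand',(367,255),(311,297)),('mug',(225,169),(299,163))]:print(n,both(p,q),at(A,*p,28).round(),at(B,*q,28).round())
a=cv2.resize(A['frame'][165:265,230:360],None,fx=4,fy=4,interpolation=3)
b=cv2.resize(B['frame'][170:320,220:350],None,fx=4,fy=4,interpolation=3)[:600,:]
h=400
out=np.hstack([cv2.resize(a,(400,308)),cv2.resize(b,(347,400))[:308]]) if 0 else None
cv2.imwrite('pics/c1.png',a[...,::-1]);cv2.imwrite('pics/c2.png',b[...,::-1])
E
```

```text
t (array([370., 338.,  10.]), np.float64(3.4)) [356. 326.  28.] [366. 308.  28.]
t (array([403., 184.,  26.]), np.float64(2.4)) [400. 181.  28.] [404. 183.  28.]
t (array([415.,  78.,  18.]), np.float64(2.5)) [408.  74.  28.] [412.  65.  28.]
t (array([417., -54.,  19.]), np.float64(3.4)) [408. -60.  28.] [417. -61.  28.]
t (array([ 407., -214.,   16.]), np.float64(2.3)) [ 397. -217.   28.] [ 404. -227.   28.]
t (array([ 368., -309.,   11.]), np.float64(11.3)) [ 359. -309.   28.] [ 361. -329.   28.]
stap (array([607.,  55.,  91.]), np.float64(10.2)) [687.  97.  28.] [633. 130.  28.]
book (array([536., 382., -10.]), np.float64(3.9)) [501. 354.  28.] [522. 322.  28.]
pad (array([ 468., -332.,   35.]), np.float64(10.9)) [ 469. -335.   28.] [ 474. -321.   28.]
stand (array([ 523., -341.,   17.]), np.float64(12.2)) [ 519. -339.   28.] [ 515. -356.   28.]
mug (array([714., 362.,  38.]), np.float64(5.5)) [729. 373.  28.] [717. 373.  28.]
```

View pics/c1.png

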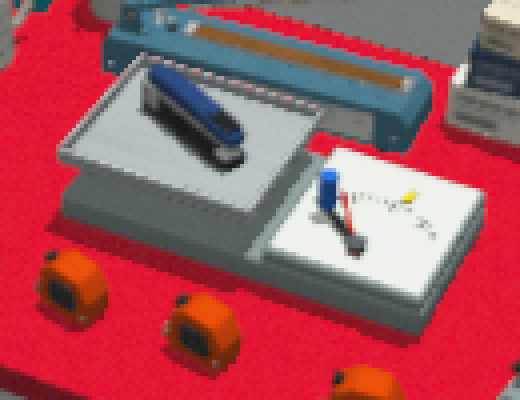

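View pics/c2.png

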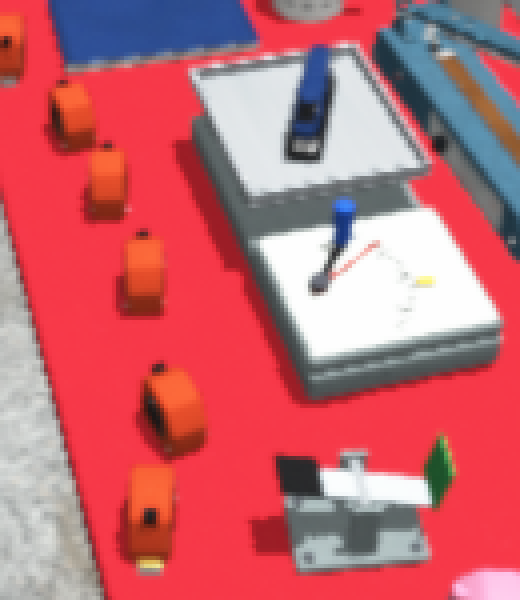

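Crop 1 (scene) shows the stapler in the tray, the blue knob at about (312,211), the hub at (319,226) and the yellow clip at (332,214). Crop 2 (side) shows the hub at (300,241), the clip at (326,240) and the pad at (294,289). All six tapes are standing.

```bash
cat >> h.py <<'E'
def plan(wps,yaw0=None):
    """world waypoints (x,y,z,yaw or None) -> chained calls, tool assumed to track"""
    p,r=pose()
    for P in wps:
        P=list(P)+[None]*(4-len(P));tgt=np.array(P[:3],float)
        while True:
            if P[3] is None: w=np.zeros(3)
            else:
                c=[]
                for k in(0,np.pi):
                    y=np.array([np.cos(P[3]+k),np.sin(P[3]+k),0]);z=np.array([0,0,-1.]);x=np.cross(y,z)
                    c.append((r.inv()*R.from_matrix(np.c_[x,y,z])).as_rotvec())
                w=min(c,key=np.linalg.norm)
            d=r.inv().apply(tgt-p)/120;wn=w/.5
            m=max(1,np.abs(d).max(),np.abs(wn).max());d=np.round(d/m,3);wn=np.round(wn/m,2)
            rows=max(np.linalg.norm(d)*120/50,np.linalg.norm(wn)*.5/.15)
            print('  ',*d,*wn,' rows~%.1f'%rows)
            p=p+r.apply(d*120);r=r*R.from_rotvec(wn*.5)
            if m<=1:break
        print(' at',p.round(1),'yaw',round(np.arctan2(*r.as_matrix()[[1,0],1]),2))
E
python3 - <<'E'
from h import *
A=cap('scene');B=cap('side')
def both(p,q):
    o,d=ray(A,*p);e,f=ray(B,*q);M=np.c_[d,-f];t=np.linalg.lstsq(M,e-o,rcond=None)[0];a=o+d*t[0];b=e+f*t[1];return ((a+b)/2).round(),round(np.linalg.norm(a-b),1)
print('hub',at(A,318.75,225.5,58),at(B,300.5,240.75,58))
print('clip',at(A,332.5,214.5,57),at(B,326,240.5,57))
print('knobtop',at(A,312,208,101),at(B,306,221,101))
for c in((255,240),(430,208),(500,325),(308,372)):print('corner',at(B,220+c[0]/4,170+c[1]/4,52).round())
for c in((190,70),(357,43),(432,168),(252,200)):print('tray',at(B,220+c[0]/4,170+c[1]/4,91).round())
for c in((320,48),(305,155)):print('stap',at(B,220+c[0]/4,170+c[1]/4,105).round())
for c in((155,75),(235,150)):print('stapA',at(A,230+c[0]/4,165+c[1]/4,105).round())
for c in((278,458),(318,458),(322,496),(284,494)):print('pad',at(B,220+c[0]/4,170+c[1]/4,75).round())
W=cap('wrist');V=np.array(W['view']);print('wcam',-V[:3,:3].T@V[:3,3],V[2,:3],pose()[0])
plan([(480,60,300,0.3)])
E
```

```text
hub [ 551.17414879 -139.51024185   58.        ] [ 550.59415599 -145.88914896   58.        ]
clip [ 632.2792658  -159.74368258   57.        ] [ 633.55067163 -165.69697687   57.        ]
knobtop [582.13524407 -96.48594451 101.        ] [ 582.4961721  -101.80730088  101.        ]
corner [514. -73.  52.]
corner [676. -71.  52.]
corner [ 677. -225.   52.]
corner [ 510. -235.   52.]
tray [511. 135.  91.]
tray [679. 139.  91.]
tray [678. -63.  91.]
tray [513. -65.  91.]
stap [634. 120. 105.]
stap [570. -34. 105.]
stapA [634. 109. 105.]
stapA [567. -10. 105.]
pad [ 455. -332.   75.]
pad [ 483. -340.   75.]
pad [ 474. -374.   75.]
pad [ 449. -365.   75.]
wcam [ 73.60274499 525.75851223 373.14880363] [-0.28272283  0.08158916  0.95572538] [145.49124103 504.44640246 231.31363657]
   -1.0 -0.752 -0.155 0.0 -0.0 0.53  rows~3.0
   -1.0 -0.399 -0.133 0.0 -0.0 0.46  rows~2.6
   -1.0 -0.151 -0.125 0.0 -0.0 0.43  rows~2.4
   -1.0 0.065 -0.123 0.0 -0.0 0.43  rows~2.4
   -0.283 0.082 -0.037 0.0 -0.0 0.13  rows~0.7
 at [480.1  60.  300.1] yaw 0.3
```

drive_tool:
  series: "-1 -0.75 -0.2 0 0 0.55 1;-1 -0.75 -0.2 0 0 0.55 1;-1 -0.75 -0.2 0 0 0.55 1;-1 -0.75 -0.2 0 0 0.55 1;-1 -0.75 -0.2 0 0 0.55 1"

```text
time_s: 2.1
eef_pos: [236.4, 384.3, 255.6]
ee_rot: [0.0, 0.275, 0.961, 0.0]
force: [-0.1, 0.3, -0.5]
grip_width: 0.998
```

drive_tool:
  series: "-1 -0.4 0 0 0 0.8 1;-1 -0.4 0 0 0 0.8 1;-1 -0.4 0 0 0 0.8 1;-1 -0.4 0 0 0 0.8 1;-1 -0.4 0 0 0 0.8 1"

```text
time_s: 2.6
eef_pos: [312.5, 280.8, 255.4]
ee_rot: [-0.0, 0.46, 0.888, 0.0]
force: [-0.5, 0.6, 1.0]
grip_width: 0.999
```

drive_tool:
  series: "-1 0 0 0 0 0.8 1;-1 0 0 0 0 0.8 1;-1 0 0 0 0 0.8 1;-1 0 0 0 0 0.8 1"

```text
time_s: 3.0
eef_pos: [382.2, 182.7, 255.0]
ee_rot: [-0.001, 0.628, 0.778, 0.0]
force: [-0.4, 0.1, 0.2]
grip_width: 0.998
```

```bash
python3 - <<'E'
from h import *
plan([(590,30,250,0),(590,30,250,-.45)])
E
```

```text
-1.0 0.884 0.024 -0.0 -0.0 0.26  rows~3.2
   -0.535 0.614 0.015 -0.0 -0.0 0.17  rows~2.0
 at [590.  30. 250.] yaw -0.0
   0.0 0.0 -0.0 -0.0 -0.0 0.9  rows~3.0
 at [590.  30. 250.] yaw -0.45
```

drive_tool:
  series: "-1 0.9 0 0 0 0.25 1;-1 0.9 0 0 0 0.25 1;-1 0.9 0 0 0 0.25 1;-1 0.9 0 0 0 0.25 1;-1 0.9 0 0 0 0.25 1"

```text
time_s: 3.5
eef_pos: [513.3, 89.5, 254.0]
ee_rot: [-0.001, 0.674, 0.738, -0.0]
force: [-0.6, -0.0, -0.4]
grip_width: 0.999
```

drive_tool:
  series: "-0.55 0.6 0 0 0 1 1;-0.55 0.6 0 0 0 1 1;-0.55 0.6 0 0 0 1 1;-0.55 0.6 0 0 0 1 1;-0.55 0.6 0 0 0 1 1;-0.55 0.6 0 0 0 1 1"

```text
time_s: 4.1
eef_pos: [590.3, 32.3, 254.2]
ee_rot: [-0.001, 0.835, 0.551, -0.0]
force: [0.6, -0.5, 0.4]
grip_width: 1.001
```

```bash
python3 - <<'E'
from h import *
W=cap('wrist','w1');print(pose()[0],W['fish'])
print([r for r in nets.spot_in('stapler',W)])
for P in((601,46,130),(634,114,130),(568,-22,130),(548,-142,58),(633,-162,57)):print(proj(W,P).round())
cv2.imwrite('pics/w1.png',cv2.resize(W['frame'][...,::-1],(784,588),interpolation=2))
E
```

```text
[590.4398238   31.94533639 254.19050759] True
[{'rect': [265.7, 104.7, 307.2, 246.7], 'confidence': 0.79}]
[287. 187.]
[291.  96.]
[282. 268.]
[305. 325.]
[371. 312.]
```

View pics/w1.png

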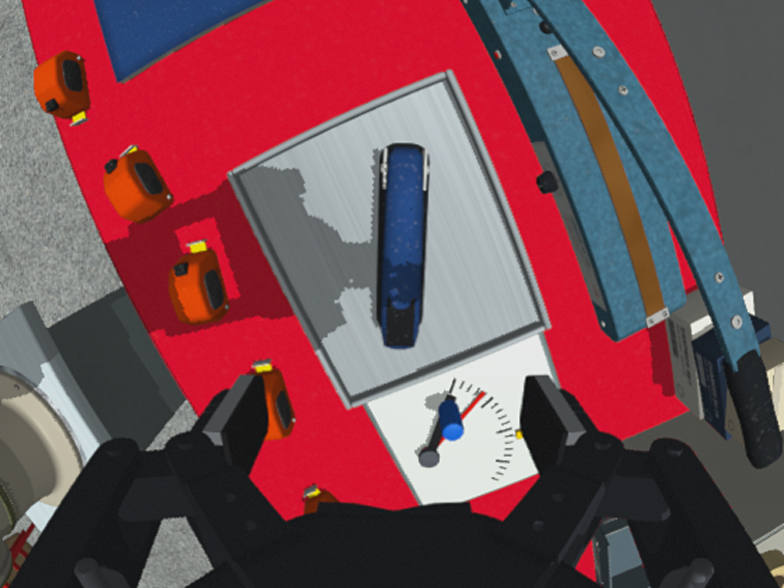

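The wrist view shows the stapler running from (289,104) to (287,248) in native pixels, free of the tray lip. The tray, knob, needle and clip are all visible.

```bash
python3 - <<'E'
from h import *
W=cap('wrist')
for z in(115,129):
    a=at(W,290,103,z);b=at(W,286.5,247,z);d=a-b;print(a.round(1),b.round(1),((a+b)/2).round(1),np.linalg.norm(d),np.arctan2(d[1],d[0]))
for c in((230,174),(449,72),(549,327),(349,408)):print('tray',at(W,c[0]/1.4,c[1]/1.4,91).round())
print('book',at(W,118/1.4,80/1.4,14),at(W,270/1.4,0,14))
A=cap('scene');print('bookA',at(A,198,200,14));B=cap('side')
for c in((62,68),(258,44)):print('bookB',at(B,220+c[0]/4,170+c[1]/4,14).round())
a=cv2.resize(A['frame'][170:235,155:240],None,fx=5,fy=5,interpolation=2);b=cv2.resize(B['frame'][155:200,220:300],None,fx=4.5,fy=4.5,interpolation=2)
E
```

```text
[631.5 108.4 115. ] [577.5 -10.9 115. ] [604.5  48.8 115. ] 131.00723703788995 1.1460882370547802
[631.  108.1 129. ] [579.7  -5.4 129. ] [605.3  51.3 129. ] 124.4808887062951 1.1460882370547796
tray [515. 142.  91.]
tray [678. 144.  91.]
tray [681. -51.  91.]
tray [516. -53.  91.]
book [421.1714981  290.83573274  14.        ] [581.84827359 279.85062863  14.        ]
bookA [515.07091435 365.42164073  14.        ]
bookB [412. 280.  14.]
bookB [620. 271.  14.]
```

```bash
python3 - <<'E'
from h import *
plan([(604,49,190,-.425),(604,49,98,-.425)])
E
```

```text
0.183 0.042 0.533 -0.0 -0.0 0.03  rows~1.4
 at [604.  49. 190.] yaw -0.42
   -0.0 0.001 0.767 -0.0 -0.0 0.0  rows~1.8
 at [604.   49.1  97.9] yaw -0.42
```

drive_tool:
  series: "0.18 0.04 0.53 0 0 0.03 1;0.18 0.04 0.53 0 0 0.03 1;0.18 0.04 0.53 0 0 0.03 1;0.18 0.04 0.8 0 0 0.03 1;0.18 0.04 0.9 0 0 0.03 1;0.18 0.04 0.9 0 0 0.03 1"

```text
time_s: 4.95
eef_pos: [603.1, 48.6, 145.4]
ee_rot: [-0.002, 0.84, 0.543, -0.001]
force: [-0.3, 0.2, 0.7]
grip_width: 0.999
```

```bash
python3 - <<'E'
from h import *
plan([(604,49,98,-.425)]);W=cap('wrist','w2')
print(nets.spot_in('stapler',W))
for z in (129,): print(proj(W,(604,49,z)),proj(W,(605.3-51*.41*.0,51.3,z)))
E
```

```text
0.006 0.007 0.395 -0.01 0.0 0.0  rows~0.9
 at [604.  49.  98.] yaw -0.42
[{'rect': [253.0, 129.0, 309.9, 341.4], 'confidence': 0.89}, {'rect': [102.6, 49.2, 436.5, 396.8], 'confidence': 0.66}]
[282.58599483 259.36894217] [283.04839468 254.9191926 ]
```

View pics/w2.png

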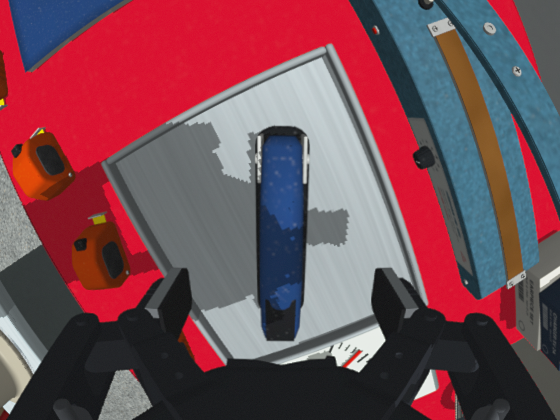

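The stapler is centred between the fingers (axis at about column 282). I'll descend and grip.

drive_tool:
  series: "0 0 0.2 0 0 0 1;0 0 0.39 0 0 0 1;0 0 0.39 0 0 0 1;0 0 0.39 0 0 0 0;0 0 0.39 0 0 0 0;0 0 0.39 0 0 0 0;0 0 0.39 0 0 0 0;0 0 0.39 0 0 0 0;0 0 0.39 0 0 0 0;0 0 0.39 0 0 0 0;0 0 0.39 0 0 0 0"
  newtons: 60

```text
time_s: 6.15
eef_pos: [604.3, 48.6, 100.8]
ee_rot: [-0.0, 0.84, 0.543, 0.0]
force: [1.3, -0.1, 0.7]
grip_width: 0.262
```

drive_tool:
  series: "0 0 -0.2 0 0 0 0;0 0 -0.4 0 0 0 0;0 0 -0.6 0 0 0 0;0 0 -0.8 0 0 0 0;0 0 -0.8 0 0 0 0;0 0 -0.8 0 0 0 0"

```text
time_s: 6.75
eef_pos: [603.9, 48.5, 195.8]
ee_rot: [-0.001, 0.84, 0.543, -0.0]
force: [0.5, -0.1, -2.4]
grip_width: 0.262
```

```bash
python3 - <<'E'
from h import *
plan([(522,352,190,-.9),(522,352,45,-.9)])
E
```

```text
1.0 -0.82 0.026 -0.0 -0.0 0.47  rows~3.1
   0.759 -1.0 0.025 -0.0 -0.0 0.46  rows~3.0
   0.029 -0.065 0.001 -0.0 -0.0 0.02  rows~0.2
 at [522.  352.1 190. ] yaw -0.9
   -0.0 0.002 1.0 -0.0 -0.0 0.0  rows~2.4
   -0.001 0.0 0.208 -0.0 -0.0 0.0  rows~0.5
 at [521.9 352.   45. ] yaw -0.9
```

drive_tool:
  series: "0.33 -0.28 0 0 0 0.15 0;0.66 -0.55 0 0 0 0.3 0;1 -0.82 0 0 0 0.47 0;1 -0.82 0 0 0 0.47 0;1 -0.82 0 0 0 0.47 0"

```text
time_s: 7.25
eef_pos: [562.4, 199.4, 194.3]
ee_rot: [-0.001, 0.897, 0.442, -0.002]
force: [0.1, -0.4, -2.0]
grip_width: 0.257
```

drive_tool:
  series: "0.25 -0.33 0 0 0 0.15 0;0.5 -0.66 0 0 0 0.3 0;0.78 -1 0 0 0 0.47 0;0.78 -1 0 0 0 0.47 0;0.78 -1 0 0 0 0.47 0"

```text
time_s: 7.75
eef_pos: [524.4, 346.4, 193.2]
ee_rot: [-0.001, 0.942, 0.334, -0.003]
force: [-0.3, 0.4, -2.0]
grip_width: 0.254
```

```bash
python3 - <<'E'
from h import *
print(st()['grip_width'])
W=cap('wrist','w3')
plan([(522,352,80,-.9),(522,352,37,-.9)])
E
```

```text
0.2541437039315173
   0.02 -0.055 0.945 -0.01 0.01 0.02  rows~2.3
 at [521.9 352.   80. ] yaw -0.9
   0.0 -0.0 0.359 0.0 -0.0 -0.0  rows~0.9
 at [522. 352.  37.] yaw -0.9
```

View pics/w3.png

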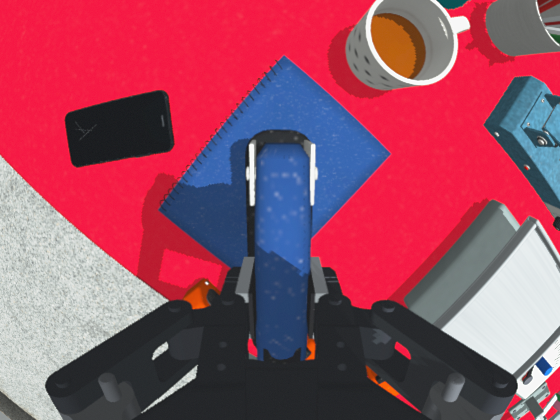

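```bash
python3 - <<'E'
from h import *
W=cap('wrist')
a,b,c=[at(W,*q,14) for q in((284,57),(389,154),(161,209))];print(a,b,c,'centre',(b+c)/2, np.linalg.norm(a-b),np.linalg.norm(a-c))
E
```

```text
[629.93905466 427.79011207  14.        ] [624.5025666  284.71892809  14.        ] [427.47087701 434.33735725  14.        ] centre [525.9867218  359.52814267  14.        ] 143.1744358771834 202.57400963530412
```

drive_tool:
  series: "0.03 -0.07 0.35 0 0 0 0;0.05 -0.1 0.7 0 0 0 0;0.05 -0.1 0.95 0 0 0 0;0.05 -0.1 0.95 0 0 0 0;0.05 -0.1 0.95 0 0 0 0"

```text
time_s: 8.35
eef_pos: [522.8, 357.0, 80.8]
ee_rot: [-0.001, 0.943, 0.332, -0.002]
force: [0.7, 0.4, -1.2]
grip_width: 0.258
```

drive_tool:
  series: "0 0 0.15 0 0 0 0;0 0 0.3 0 0 0 0;0 0 0.36 0 0 0 0;0 0 0.36 0 0 0 0;0 0 0.36 0 0 0 0"

```text
time_s: 8.85
eef_pos: [523.5, 357.1, 39.3]
ee_rot: [-0.001, 0.943, 0.332, -0.001]
force: [-0.5, -0.7, -1.6]
grip_width: 0.257
```

drive_tool:
  series: "0 0 0.02 0 0 0 0;0 0 0.03 0 0 0 0;0 0 0.03 0 0 0 0;0 0 0.03 0 0 0 1;0 0 0.03 0 0 0 1;0 0 0.03 0 0 0 1;0 0 0.03 0 0 0 1;0 0 0.03 0 0 0 1;0 0 0.03 0 0 0 1"

```text
time_s: 9.75
eef_pos: [523.5, 357.2, 35.7]
ee_rot: [-0.001, 0.943, 0.332, -0.001]
force: [-0.0, 0.5, 0.1]
grip_width: 1.0
```

drive_tool:
  series: "0 0 -0.4 0 0 0 1;0 0 -0.8 0 0 0 1;0 0 -1 0 0 0 1;0 0 -1 0 0 0 1;0 0 -1 0 0 0 1"

```text
time_s: 10.25
eef_pos: [523.5, 356.9, 155.4]
ee_rot: [-0.001, 0.943, 0.332, -0.001]
force: [0.6, 0.3, -0.1]
grip_width: 1.002
```

```bash
python3 - <<'E'
from h import *
W=cap('wrist');print(nets.spot_in('stapler',W)[:1])
r=nets.spot_in('stapler',W)[0]['rect'];print(at(W,(r[0]+r[2])/2,(r[1]+r[3])/2,60))
S=cap('side');print(nets.spot_in('stapler',S)[:1])
plan([(560,190,220,-.4),(547,0,220,0.3),(505,-105,200,0.75)])
E
```

```text
[{'rect': [260.3, 126.0, 299.4, 282.4], 'confidence': 0.61}]
[529.96043772 363.84842839  60.        ]
[{'rect': [248.3, 159.8, 268.7, 183.0], 'confidence': 0.73}]
   -0.499 1.0 -0.43 -0.0 0.0 -0.77  rows~2.9
   -0.229 0.203 -0.117 -0.01 0.0 -0.22  rows~0.8
 at [560.1 190.  220. ] yaw -0.4
   -1.0 0.342 0.002 0.0 0.0 -0.93  rows~3.1
   -0.525 -0.071 0.001 0.0 0.0 -0.47  rows~1.6
 at [547.   0. 220.] yaw 0.3
   -0.731 -0.595 0.168 -0.0 0.0 -0.9  rows~3.0
 at [ 505. -105.  200.] yaw 0.75
```

drive_tool:
  series: "-0.5 0.95 -0.4 0 0 -0.2 1;-0.5 0.95 -0.4 0 0 -0.2 1;-0.5 0.95 -0.4 0 0 -0.2 1;-0.5 0.95 -0.4 0 0 -0.2 1;-0.5 0.95 -0.4 0 0 -0.2 1"

```text
time_s: 11.0
eef_pos: [548.3, 230.1, 202.0]
ee_rot: [-0.001, 0.926, 0.378, -0.002]
force: [0.1, 0.1, 1.0]
grip_width: 1.0
```

drive_tool:
  series: "-0.8 1 -0.3 0 0 -0.2 1;-0.8 1 -0.3 0 0 -0.2 1;-0.8 1 -0.3 0 0 -0.2 1;-0.8 1 -0.3 0 0 -0.2 1;-0.8 1 -0.3 0 0 -0.2 1"

```text
time_s: 11.5
eef_pos: [564.0, 77.1, 237.4]
ee_rot: [-0.001, 0.906, 0.424, -0.002]
force: [-1.3, -0.1, -1.1]
grip_width: 1.0
```

```bash
python3 - <<'E'
from h import *
plan([(580,-100,230,-.67)])
E
```

```text
-0.999 1.0 0.057 -0.01 0.0 -0.05  rows~3.4
   -0.049 0.047 0.003 0.0 0.01 -0.0  rows~0.2
 at [ 580.1 -100.   230. ] yaw -0.67
```

drive_tool:
  series: "-1 1 0.06 0 0 -0.05 0.5;-1 1 0.06 0 0 -0.05 0.5;-1 1 0.06 0 0 -0.05 0.5;-1 1 0.06 0 0 -0.05 0.5;-1 1 0.06 0 0 -0.05 0.5;-1 1 0.06 0 0 -0.05 0.5"

```text
time_s: 12.1
eef_pos: [579.3, -89.8, 229.2]
ee_rot: [-0.002, 0.9, 0.436, -0.002]
force: [0.0, 0.3, 0.1]
grip_width: 0.497
```

```bash
python3 - <<'E'
from h import *
W=cap('wrist','w4');print(pose()[0])
for n in('sethand_knob','target_clip','needle'):print(n,nets.spot_in(n,W)[:2])
for P in((547.5,-145,58),(582,-101,101),(633,-163,57)):print(proj(W,P).round())
cv2.imwrite('pics/w4.png',cv2.resize(W['frame'][120:380,140:460,::-1],None,fx=2.3,fy=2.3,interpolation=2))
E
```

```text
[579.35148988 -89.59277335 229.51876763]
sethand_knob [{'rect': [277.5, 188.6, 304.7, 261.2], 'confidence': 0.85}, {'rect': [74.7, 0.0, 348.0, 214.5], 'confidence': 0.49}]
target_clip [{'rect': [315.2, 339.4, 384.0, 365.7], 'confidence': 0.47}, {'rect': [356.7, 205.4, 377.4, 219.7], 'confidence': 0.45}]
needle [{'rect': [288.6, 173.1, 294.3, 185.2], 'confidence': 0.46}]
[291. 251.]
[292. 212.]
[367. 216.]
```

View pics/w4.png

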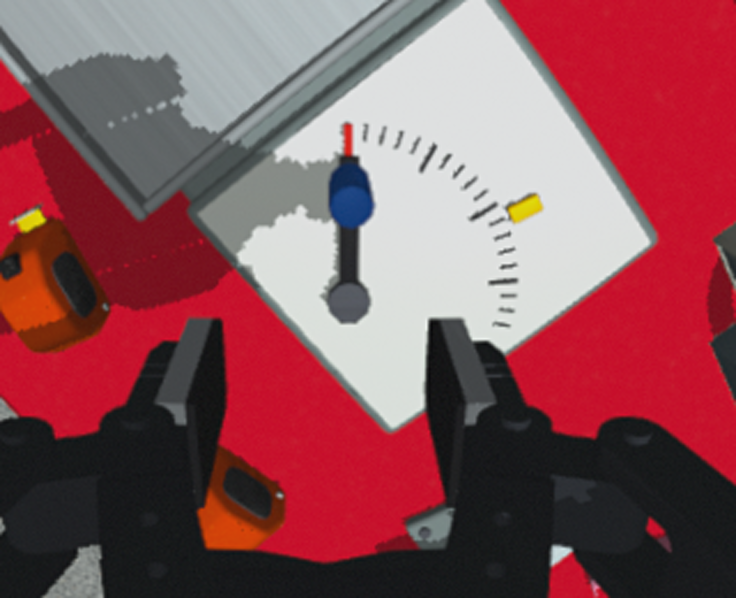

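The dial crop shows the needle lying under the set hand, both near 0. The hub is at native (291,251), the knob top at (293,209) and the clip at (368,211).

```bash
python3 - <<'E'
from h import *
W=cap('wrist')
h=at(W,291.3,251.3,60);n=at(W,348/2.3+140,124/2.3+120,55);k=at(W,293,208.5,101)
print('hub',h,'needle tip',n,'knob',k)
for u,v in((368.3,210.4),(367,212.6)):
    c=at(W,u,v,57);d=c-h;print('clip',c,np.hypot(*d[:2]),'joint',0.9-np.arctan2(d[1],d[0]))
for q in(n,k):
    d=q-h;print(np.hypot(*d[:2]),0.9-np.arctan2(d[1],d[0]))
m=k[:2].round(1);plan([(*m,150,-.67),(*m,74,-.67)])
E
```

```text
hub [ 548.19895638 -145.63364334   60.        ] needle tip [597.77694906 -81.79445865  55.        ] knob [584.42409464 -99.38550029 101.        ]
clip [ 637.83593853 -160.38740038   57.        ] 90.84306200360601 joint 1.0631318704953467
clip [ 635.40218477 -161.50260832   57.        ] 88.6353602737225 joint 1.0800070437879017
80.8295667436464 -0.010482714811180682
58.74650097220551 -0.006335417666918919
   -0.03 0.082 0.667 -0.01 0.0 0.0  rows~1.6
 at [584.4 -99.4 150. ] yaw -0.67
   0.002 -0.001 0.633 0.0 0.0 0.0  rows~1.5
 at [584.4 -99.3  74. ] yaw -0.67
```

drive_tool:
  series: "-0.01 0.09 0.4 0 0 0 0.5;-0.01 0.09 0.67 0 0 0 0.5;-0.01 0.09 0.67 0 0 0 0.5;-0.01 0.09 0.67 0 0 0 0.5"

```text
time_s: 12.75
eef_pos: [587.0, -97.8, 150.8]
ee_rot: [-0.001, 0.9, 0.436, -0.002]
force: [-0.4, -0.4, 1.0]
grip_width: 0.498
```

drive_tool:
  series: "0 0 0.3 0 0 0 0.5;0 0 0.6 0 0 0 0.5;0 0 0.63 0 0 0 0.5;0 0 0.63 0 0 0 0.5;0 0 0.63 0 0 0 0;0 0 0.63 0 0 0 0;0 0 0.63 0 0 0 0;0 0 0.63 0 0 0 0;0 0 0.63 0 0 0 0"
  newtons: 25

```text
time_s: 13.65
eef_pos: [587.9, -98.0, 77.7]
ee_rot: [0.0, 0.9, 0.436, -0.0]
force: [-0.9, 1.1, 7.0]
grip_width: 0.2
```

```bash
python3 - <<'E'
from h import *
p,r=pose();print(p,st()['grip_width'],st()['force'])
# arc rows from the present pose
hub=np.array([548,-145.5]);v=p[:2]-hub;a0=np.arctan2(v[1],v[0]);rad=np.hypot(*v);print(rad,0.9-a0)
for k,da in enumerate(np.arange(.09,1.1,.09).tolist()+[1.07-(0.9-a0)]):
    a=a0-da;q=hub+rad*np.array([np.cos(a),np.sin(a)]);d=r.inv().apply(np.r_[q,p[2]]-p)/120
    print(round(da,2),d.round(3),'wz',round(da/.5,2))
E
```

```text
[587.90371891 -97.98868157  77.66254311] 0.20042428489860178 [-0.87397161  1.09630406  7.03935176]
62.04540403187515 0.02779206089683528
0.09 [-0.004  0.046  0.   ] wz 0.18
0.18 [-0.011  0.092  0.   ] wz 0.36
0.27 [-0.023  0.137  0.   ] wz 0.54
0.36 [-0.039  0.181  0.   ] wz 0.72
0.45 [-0.058  0.223  0.   ] wz 0.9
0.54 [-0.082  0.263  0.   ] wz 1.08
0.63 [-0.108  0.301  0.   ] wz 1.26
0.72 [-0.139  0.337  0.   ] wz 1.44
0.81 [-0.172  0.369  0.   ] wz 1.62
0.9 [-0.208  0.399  0.   ] wz 1.8
0.99 [-0.246  0.425  0.   ] wz 1.98
1.08 [-0.287  0.447  0.   ] wz 2.16
1.04 [-0.27   0.438  0.   ] wz 2.08
```

drive_tool:
  series: "0 0.046 -0.02 0 0 0.18 0;-0.011 0.092 -0.02 0 0 0.36 0;-0.023 0.137 -0.02 0 0 0.54 0;-0.039 0.181 -0.02 0 0 0.72 0;-0.058 0.223 -0.02 0 0 0.9 0;-0.058 0.223 -0.02 0 0 0.9 0;-0.058 0.223 -0.02 0 0 0.9 0"

```text
time_s: 14.35
eef_pos: [603.6, -119.2, 78.7]
ee_rot: [-0.001, 0.974, 0.225, -0.001]
force: [-0.1, 3.5, -18.2]
grip_width: 0.2
```

```bash
python3 - <<'E'
from h import *
p,r=pose();print(p,st()['grip_width'],st()['force'],r.as_matrix()[:,1])
hub=np.array([548,-145.5]);v=p[:2]-hub;a0=np.arctan2(v[1],v[0]);rad=np.hypot(*v);print(rad,0.9-a0)
for k,da in enumerate(np.arange(.09,1.07-(.9-a0),.09).tolist()+[1.07-(0.9-a0)]):
    a=a0-da;q=hub+rad*np.array([np.cos(a),np.sin(a)]);d=r.inv().apply(np.r_[q,p[2]]-p)/120
    print(round(da,2),d.round(3),'wz',round(da/.5,2))
E
```

```text
[ 603.63606746 -119.20216547   78.74034732] 0.19960561846716304 [ -0.0974755    3.49665126 -18.1927524 ] [ 0.43930557 -0.89833474 -0.00230545]
61.538184105528394 0.4584495357908025
0.09 [-0.003  0.046 -0.   ] wz 0.18
0.18 [-0.01   0.092 -0.   ] wz 0.36
0.27 [-0.02   0.137 -0.   ] wz 0.54
0.36 [-0.035  0.18  -0.   ] wz 0.72
0.45 [-0.054  0.222 -0.   ] wz 0.9
0.54 [-0.076  0.263 -0.   ] wz 1.08
0.61 [-0.097  0.293 -0.   ] wz 1.22
```

drive_tool:
  series: "-0.003 0.046 0.012 0 0 0.18 0;-0.01 0.092 0.012 0 0 0.36 0;-0.02 0.137 0.012 0 0 0.54 0;-0.035 0.18 0.012 0 0 0.72 0;-0.054 0.222 0.012 0 0 0.9 0;-0.054 0.222 0.012 0 0 0.9 0;-0.054 0.222 0.012 0 0 0.9 0"

```text
time_s: 15.05
eef_pos: [609.3, -145.9, 78.3]
ee_rot: [-0.0, 1.0, 0.004, -0.002]
force: [-3.7, 3.3, -2.4]
grip_width: 0.201
```

```bash
python3 - <<'E'
from h import *
p,r=pose();print(p,st()['grip_width'],st()['force'],r.as_matrix()[:,1])
hub=np.array([548,-145.5]);v=p[:2]-hub;a0=np.arctan2(v[1],v[0]);rad=np.hypot(*v);print(rad,0.9-a0)
for k,da in enumerate(np.arange(.05,1.07-(.9-a0),.05).tolist()+[1.07-(0.9-a0)]):
    a=a0-da;q=hub+rad*np.array([np.cos(a),np.sin(a)]);d=r.inv().apply(np.r_[q,p[2]]-p)/120
    print(round(da,2),d.round(3),'wz',round(da/.5,2))
E
```

```text
[ 609.29388588 -145.94675265   78.3375213 ] 0.20102166804855395 [-3.69598112  3.33294956 -2.43123518] [ 8.10634071e-03 -9.99966982e-01 -5.67880177e-04]
61.29551398216867 0.9072885693272907
0.05 [-0.001  0.026 -0.   ] wz 0.1
0.1 [-0.003  0.051 -0.   ] wz 0.2
0.15 [-0.007  0.076 -0.   ] wz 0.3
0.16 [-0.008  0.083 -0.   ] wz 0.33
```

drive_tool:
  series: "-0.001 0.026 0 0 0 0.1 0;-0.003 0.051 0 0 0 0.2 0;-0.007 0.076 0 0 0 0.3 0;-0.008 0.083 0 0 0 0.33 0;-0.008 0.083 0 0 0 0.33 0;-0.008 0.083 0 0 0 0.33 0;-0.008 0.083 0 0 0 0.33 0.4;-0.008 0.083 0 0 0 0.33 0.4;-0.008 0.083 0 0 0 0.33 0.4"

```text
time_s: 15.95
eef_pos: [609.2, -156.5, 79.5]
ee_rot: [0.001, 0.997, -0.078, -0.0]
force: [-0.3, -0.1, -0.0]
grip_width: 0.4
```

drive_tool:
  series: "0 0 -0.3 0 0 0 0.4;0 0 -0.6 0 0 0 0.4;0 0 -0.9 0 0 0 0.4;0 0 -0.9 0 0 0 0.4;0 0 -0.9 0 0 0 0.4"

```text
time_s: 16.45
eef_pos: [609.6, -156.7, 188.3]
ee_rot: [0.001, 0.997, -0.078, 0.001]
force: [-0.2, -0.2, -0.6]
grip_width: 0.403
```

```bash
python3 - <<'E'
from h import *
W=cap('wrist');print(pose()[0])
hub=np.array([548,-145.5,60])
us=proj(W,hub);print('hub',us,'clip',proj(W,(636,-161,57)))
u0,v0=(int(x) for x in us)
x0,y0=max(0,u0-110),max(0,v0-150)
print(x0,y0)
cv2.imwrite('pics/w5.png',cv2.resize(W['frame'][y0:y0+190,x0:x0+250,::-1],None,fx=3.1,fy=3.1,interpolation=2))
E
```

```text
[ 609.07785308 -156.42906137  187.00057287]
hub [279.76229429 269.54970158] clip [281.57654208 173.14965655]
169 119
```

View pics/w5.png

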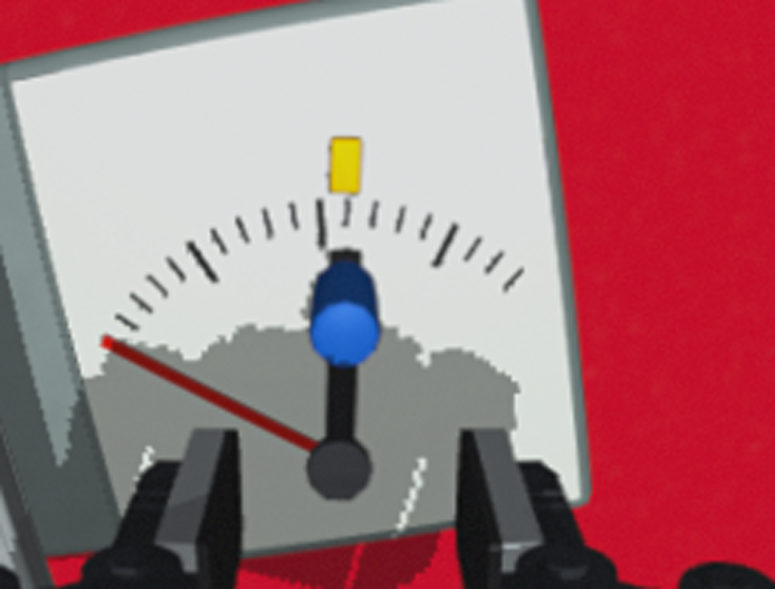

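The hand tip (345,255 in the crop) lies on the line from the hub (340,469) to the clip (345,165). I'll check that numerically and plan the first tape.

```bash
python3 - <<'E'
from h import *
W=cap('wrist')
f=lambda x,y:(169+x/3.1,119+y/3.1)
hub=at(W,*f(340,469),60)
for n,q,z in(('tip',(345,254),60),('root',(341.5,410),60),('clip',(345.5,163),57),('needle',(106,342),55)):
    c=at(W,*f(*q),z);d=c-hub;print(n,c.round(1),np.hypot(*d[:2]).round(1),0.9-np.arctan2(d[1],d[0]))
print(hub)
p=W
for r in nets.spot_in('tape_1',W):print(np.round(r['rect']),round(r['confidence'],2),at(W,(r['rect'][0]+r['rect'][2])/2,(r['rect'][1]+r['rect'][3])/2,30).round())
plan([(480,-130,230,-1.57),(420,-54,200,-1.57)])
E
```

```text
tip [ 612.3 -155.9   60. ] 66.2 1.0792881701659718
root [ 566.2 -147.6   60. ] 19.3 1.0813704200593839
clip [ 637.  -159.9   57. ] 91.1 1.0745219000487685
needle [595.7 -82.   55. ] 78.8 -0.007341059508014003
[ 547.203538   -144.11526538   60.        ]
[507. 159. 560. 219.] 0.91 [ 575. -454.   30.]
[236. 334. 253. 358.] 0.88 [437. -85.  30.]
[ 59. 348.  89. 364.] 0.68 [424. 179.  30.]
[ 17. 359.  52. 393.] 0.66 [368. 314.  30.]
[142. 343. 149. 360.] 0.5 [435.  47.  30.]
[  1. 260.  37. 351.] 0.46 [512. 246.  30.]
[  0. 143. 188. 337.] 0.22 [594.  58.  30.]
   -1.0 -0.045 -0.331 0.0 0.0 -0.29  rows~2.5
   -0.094 -0.018 -0.031 0.0 0.01 -0.02  rows~0.2
 at [ 480. -130.  230.] yaw -1.57
   -0.502 -0.632 0.248 0.0 -0.0 -0.0  rows~2.0
 at [420.  -54.1 200. ] yaw -1.57
```

drive_tool:
  series: "-1 -0.1 -0.4 0 0 -0.3 1;-1 -0.1 -0.4 0 0 -0.3 1;-1 -0.1 -0.4 0 0 -0.3 1;-1 -0.1 -0.4 0 0 -0.3 1;-1 -0.1 -0.4 0 0 -0.3 1"

```text
time_s: 17.1
eef_pos: [492.4, -125.8, 234.1]
ee_rot: [0.0, 1.0, -0.003, -0.001]
force: [0.5, -0.7, -0.3]
grip_width: 1.003
```

drive_tool:
  series: "-0.4 -0.9 0 0 0 0 1;-0.4 -0.9 0 0 0 0 1;-0.4 -0.9 0 0 0 0 1;-0.4 -0.9 0 0 0 0 1"

```text
time_s: 17.5
eef_pos: [445.0, -15.9, 233.5]
ee_rot: [-0.0, 1.0, -0.002, -0.002]
force: [-0.2, -0.4, 0.9]
grip_width: 0.999
```

```bash
python3 - <<'E'
from h import *
W=cap('wrist','w6');print(pose()[0])
for r in nets.spot_in('tape_1',W):print(np.round(r['rect']),round(r['confidence'],2),at(W,(r['rect'][0]+r['rect'][2])/2,(r['rect'][1]+r['rect'][3])/2,40).round())
cv2.imwrite('pics/w6.png',cv2.resize(W['frame'][...,::-1],(784,588),interpolation=2))
E
```

```text
[445.65888388 -17.17356003 233.62035065]
[172. 187. 232. 233.] 0.94 [420.  72.  40.]
[283. 185. 352. 232.] 0.88 [421. -54.  40.]
[467. 227. 518. 264.] 0.82 [ 371. -293.   40.]
[ 92. 201. 154. 239.] 0.75 [408. 171.  40.]
[ 24. 230.  76. 266.] 0.75 [367. 301.  40.]
[408. 199. 471. 239.] 0.67 [ 408. -202.   40.]
```

View pics/w6.png

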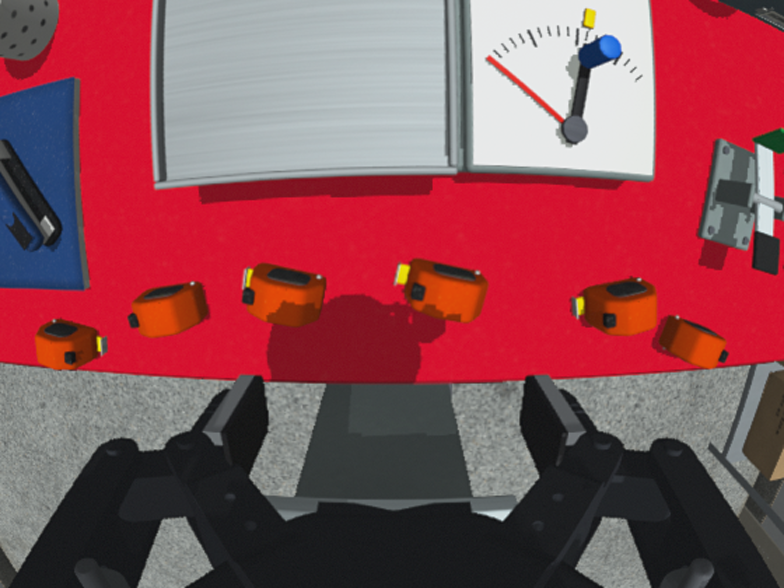

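The picture shows six standing orange tapes in an arc in front of the scale. At 1.4x their pixels are (70,345), (167,308), (285,294), (445,290), (620,305) and (694,341). The tray is empty, with the needle at 0. I'll fit box models to get positions and yaws.

```bash
cat >> h.py <<'E'
from scipy.optimize import minimize
def tapes(W,name='wrist'):
    hsv=cv2.cvtColor(W['frame'],cv2.COLOR_RGB2HSV)
    m=((hsv[...,0]>=3)&(hsv[...,0]<=16)&(hsv[...,1]>170)&(hsv[...,2]>70)).astype(np.uint8)
    m=cv2.morphologyEx(m,cv2.MORPH_OPEN,np.ones((3,3),np.uint8));m=cv2.morphologyEx(m,cv2.MORPH_CLOSE,np.ones((5,5),np.uint8))
    n,l,s,c=cv2.connectedComponentsWithStats(m);out=[]
    prof=[(-27,0),(-27,40),(-15,56),(20,56),(36,40),(36,0)]
    for i in range(1,n):
        if s[i,4]<250: continue
        h=cv2.convexHull(cv2.findContours((l==i).astype(np.uint8),0,1)[0][0])
        M=np.zeros(m.shape,np.uint8);cv2.fillConvexPoly(M,h,1)
        def cost(v):
            cs,sn=np.cos(v[2]),np.sin(v[2]);pts=[]
            for x in(-17.5,17.5):
                for y,z in prof: pts.append(proj(W,(v[0]+cs*x-sn*y,v[1]+sn*x+cs*y,z+v[3] if len(v)>3 else z)))
            hh=cv2.convexHull(np.float32(pts));K=np.zeros(m.shape,np.uint8)
            cv2.fillConvexPoly(K,np.int32(np.round(hh*16)),1,shift=4)
            return 1-(M&K).sum()/max(1,(M|K).sum())
        p0=at(W,*c[i],30)
        best=min((minimize(cost,[p0[0],p0[1],y],method='Nelder-Mead',options=dict(initial_simplex=[[p0[0],p0[1],y],[p0[0]+8,p0[1],y],[p0[0],p0[1]+8,y],[p0[0],p0[1],y+.3]],maxiter=80)) for y in np.arange(0,6.2,.785)),key=lambda r:r.fun)
        out.append((best.x.round(2).tolist(),round(best.fun,3),c[i].round().tolist(),int(s[i,4])))
    return out
E
python3 - <<'E'
from h import *
W=cap('wrist')
for t in tapes(W):print(t)
E
```

```text
([422.05, -52.43, 2.7], np.float64(0.176), [316.0, 210.0], 1684)
([417.95, 76.32, 3.09], np.float64(0.199), [201.0, 214.0], 1679)
([405.54, -213.36, 3.11], np.float64(0.168), [442.0, 221.0], 1435)
([403.05, 182.57, 0.3], np.float64(0.181), [120.0, 224.0], 1410)
([366.23, -307.75, 2.72], np.float64(0.18), [492.0, 245.0], 1088)
([361.53, 322.15, 0.08], np.float64(0.19), [46.0, 249.0], 1004)
```

drive_tool:
  series: "-0.1 -0.35 0.2 0 0 -1 1;-0.1 -0.35 0.2 0 0 -1 1;-0.1 -0.35 0.2 0 0 -1 1;-0.1 -0.35 0.2 0 0 -1 1;-0.1 -0.35 0.2 0 0 -1 1"

```text
time_s: 18.15
eef_pos: [434.8, 22.8, 209.3]
ee_rot: [-0.0, 0.97, 0.243, -0.002]
force: [1.0, 0.6, 0.2]
grip_width: 0.998
```

drive_tool:
  series: "0 -0.4 0.2 0 0 -1 1;0 -0.4 0.2 0 0 -1 1;0 -0.4 0.2 0 0 -1 1;0 -0.4 0.2 0 0 -1 1;0 -0.4 0.2 0 0 -1 1"

```text
time_s: 18.65
eef_pos: [412.5, 64.6, 185.1]
ee_rot: [-0.001, 0.88, 0.475, -0.002]
force: [0.4, 0.9, -0.3]
grip_width: 0.998
```

drive_tool:
  series: "0 0 0 0 0 -1 1;0 0 0 0 0 -1 1;0 0 0 0 0 -1 1;0 0 0 0 0 -1 1;0 0 0 0 0 -1 1"

```text
time_s: 19.15
eef_pos: [412.8, 64.2, 185.0]
ee_rot: [-0.002, 0.736, 0.677, -0.002]
force: [0.4, -0.3, -0.0]
grip_width: 1.0
```

```bash
python3 - <<'E'
from h import *
W=cap('wrist','w7');print(pose()[0],pose()[1].as_matrix()[:,1])
for t in tapes(W):print(t)
plan([(418,76,140,-0.1)])
E
```

```text
[412.74713029  64.23872189 185.02580862] [ 0.99638151 -0.08486884 -0.0045999 ]
([402.08, 179.65, 0.08], np.float64(0.195), [258.0, 70.0], 2344)
([416.6, 80.44, 2.87], np.float64(0.179), [284.0, 185.0], 2225)
([418.77, -50.7, 3.05], np.float64(0.157), [298.0, 301.0], 1764)
   0.102 0.037 0.375 -0.01 0.0 0.03  rows~0.9
 at [418.   76.1 140. ] yaw -0.1
```

View pics/w7.png

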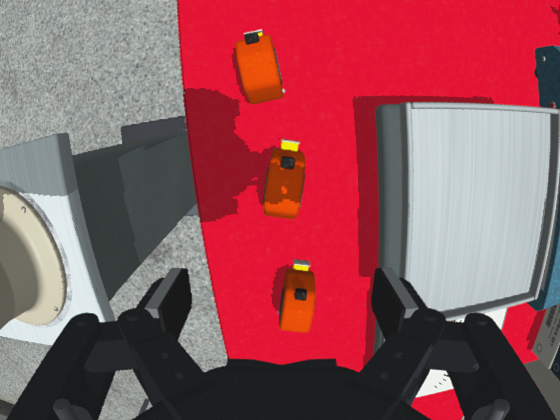

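The jaws-along-x view shows three tapes end-on. A's hook is at (252,38) and its tail at (266,100); B runs (290,150) to (281,214); C runs (302,270) to (297,328).

```bash
python3 - <<'E'
from h import *
W=cap('wrist')
for n,a,b in(('A',(252,38),(266,100)),('B',(290,150),(281,214)),('C',(302,270),(297,328))):
    a=at(W,*a,40);b=at(W,*b,40);d=a-b;print(n,((a+b)/2).round(),np.hypot(*d[:2]).round(),'jaw yaw',round(np.arctan2(d[1],d[0])-np.pi/2,2))
plan([(418,78,130,-0.15),(418,78,20,-.15)])
E
```

```text
A [403. 183.  40.] 58.0 jaw yaw 0.13
B [417.  80.  40.] 60.0 jaw yaw -0.22
C [422. -45.  40.] 72.0 jaw yaw -0.13
   0.118 0.037 0.458 -0.01 0.0 0.13  rows~1.1
 at [418.1  78.  130. ] yaw -0.15
   0.0 -0.001 0.917 0.0 0.0 0.0  rows~2.2
 at [418.  78.  20.] yaw -0.15
```

drive_tool:
  series: "0.12 0.04 0.46 0 0 0.22 1;0.12 0.04 0.46 0 0 0.22 1;0.12 0.04 0.46 0 0 0.22 1;0.12 0.04 0.46 0 0 0.22 1"

```text
time_s: 19.65
eef_pos: [419.0, 78.0, 131.1]
ee_rot: [-0.001, 0.772, 0.636, -0.001]
force: [-0.3, 0.2, 1.2]
grip_width: 1.0
```

drive_tool:
  series: "0 0 0.3 0 0 0 1;0 0 0.6 0 0 0 1;0 0 0.8 0 0 0 1;0 0 0.91 0 0 0 1;0 0 0.91 0 0 0 1;0 0 0.91 0 0 0 1;0 0 0.91 0 0 0 0;0 0 0.91 0 0 0 0;0 0 0.91 0 0 0 0;0 0 0.91 0 0 0 0;0 0 0.91 0 0 0 0;0 0 0.91 0 0 0 0"
  newtons: 50

```text
time_s: 20.85
eef_pos: [418.8, 77.9, 22.3]
ee_rot: [-0.001, 0.772, 0.636, -0.001]
force: [-1.7, -1.1, 6.6]
grip_width: 0.367
```

drive_tool:
  series: "0 0 -0.3 0 0 0 0;0 0 -0.6 0 0 0 0;0 0 -1 0 0 0 0;0 0 -1 0 0 0 0;0 0 -1 0 0 0 0;0 0 -1 0 0 0 0"

```text
time_s: 21.45
eef_pos: [418.3, 78.0, 141.1]
ee_rot: [-0.002, 0.772, 0.636, -0.002]
force: [0.6, 0.2, -1.8]
grip_width: 0.365
```

```bash
python3 - <<'E'
from h import *
print(st()['grip_width'],st()['force'])
plan([(548,92,150,0),(548,92,107,0)])
E
```

```text
0.36476961963122806 [ 0.55890932  0.19519095 -1.83871515]
   0.31 1.0 -0.077 -0.01 0.0 -0.37  rows~2.5
   0.005 0.039 -0.003 -0.0 0.0 -0.02  rows~0.1
 at [548.  92. 150.] yaw 0.0
   -0.0 0.0 0.358 -0.0 0.0 0.0  rows~0.9
 at [548.  92. 107.] yaw 0.0
```

drive_tool:
  series: "0 0 -0.1 0 0 0 0;0.1 0.35 -0.12 0 0 -0.15 0;0.2 0.7 -0.12 0 0 -0.3 0;0.3 1 -0.12 0 0 -0.38 0;0.3 1 -0.12 0 0 -0.38 0;0.3 1 -0.12 0 0 -0.38 0;0.3 1 -0.12 0 0 -0.38 0"

```text
time_s: 22.15
eef_pos: [542.0, 90.3, 153.8]
ee_rot: [-0.003, 0.708, 0.706, -0.003]
force: [0.5, 0.3, -1.8]
grip_width: 0.363
```

```bash
python3 - <<'E'
from h import *
print(st()['grip_width'])
plan([(548,92,108,0)])
E
```

```text
0.3628145657336465
   0.014 0.053 0.381 -0.02 0.0 -0.01  rows~0.9
 at [548.   91.9 108. ] yaw 0.0
```

drive_tool:
  series: "0.01 0.05 0.15 0 0 0 0;0.01 0.05 0.3 0 0 0 0;0.01 0.05 0.39 0 0 0 0;0.01 0.05 0.39 0 0 0 0;0.01 0.05 0.39 0 0 0 0;0.01 0.05 0.41 0 0 0 0.6;0.01 0.05 0.41 0 0 0 0.6;0.01 0.05 0.41 0 0 0 0.6;0.01 0.05 0.41 0 0 0 0.6"

```text
time_s: 23.05
eef_pos: [547.8, 91.5, 104.9]
ee_rot: [-0.003, 0.708, 0.706, -0.003]
force: [0.2, 0.3, -0.0]
grip_width: 0.6
```

drive_tool:
  series: "0 0 -0.2 0 0 0 0.6;0 0 -0.4 0 0 0 0.6;0 0 -0.8 0 0 0 0.6;0 0 -0.8 0 0 0 1;0 0 -0.8 0 0 0 1"

```text
time_s: 23.55
eef_pos: [548.8, 91.5, 201.7]
ee_rot: [-0.002, 0.708, 0.706, -0.002]
force: [-0.4, -1.4, -0.6]
grip_width: 0.912
```

```bash
python3 - <<'E'
from h import *
W=cap('wrist','w8')
for r in nets.spot_in('tape_1',W):print(np.round(r['rect']),round(r['confidence'],2))
for t in tapes(W):print(t)
plan([(420,-47,150,-.15)])
E
```

```text
[258. 163. 299. 261.] 0.83
[112.  67. 166. 137.] 0.81
[ 89.   0. 129.  31.] 0.63
([373.84, 326.38, 2.24], np.float64(0.247), [112.0, 9.0], 527)
([405.43, 181.19, 6.39], np.float64(0.19), [135.0, 106.0], 2041)
([806.66, 40.56, 3.48], np.float64(0.745), [492.0, 237.0], 1720)
([545.18, 65.25, 6.25], np.float64(0.267), [278.0, 219.0], 3322)
   -1.0 -0.914 0.367 -0.02 0.0 0.25  rows~3.4
   -0.175 -0.125 0.057 0.0 0.0 0.04  rows~0.5
 at [419.9 -47.  150. ] yaw -0.15
```

View pics/w8.png

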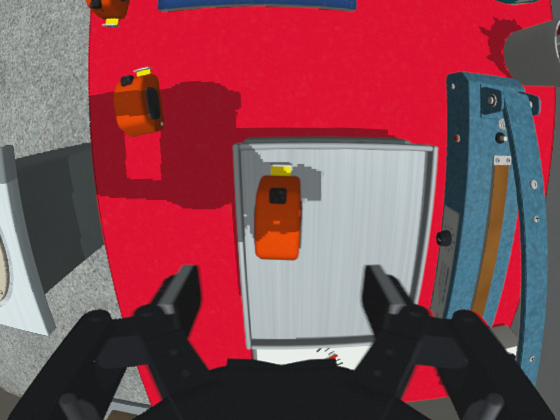

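Picture 12 shows the first tape standing in the tray's near-left corner. Next is tape C.

drive_tool:
  series: "-1 -0.9 0.2 0 0 0.2 1;-1 -0.9 0.2 0 0 0.2 1;-1 -0.9 0.2 0 0 0.2 1;-1 -0.9 0.2 0 0 0.2 1;-1 -0.9 0.2 0 0 0.2 1"

```text
time_s: 24.15
eef_pos: [438.3, -29.0, 176.2]
ee_rot: [-0.004, 0.744, 0.669, -0.004]
force: [0.3, 0.8, 1.1]
grip_width: 1.0
```

```bash
python3 - <<'E'
from h import *
W=cap('wrist')
for t in tapes(W):print(t)
plan([(420,-47,130,-.11),(420,-47,21,-.11)])
E
```

```text
([404.01, 185.5, 0.17], np.float64(0.093), [224.0, 6.0], 455)
([584.49, 104.57, 0.07], np.float64(0.292), [430.0, 49.0], 4510)
([419.4, -53.97, 2.99], np.float64(0.186), [265.0, 227.0], 2239)
([399.17, -215.95, 2.97], np.float64(0.437), [267.0, 343.0], 929)
   -0.172 -0.141 0.389 -0.02 0.0 0.01  rows~1.1
 at [419.9 -47.  130.1] yaw -0.11
   0.001 0.0 0.909 0.0 0.0 0.0  rows~2.2
 at [420. -47.  21.] yaw -0.11
```

drive_tool:
  series: "-0.21 -0.14 0.39 -0.02 0 0.02 1;-0.21 -0.14 0.39 -0.02 0 0.02 1;-0.21 -0.14 0.39 -0.02 0 0.02 1;-0.21 -0.14 0.39 -0.02 0 0.02 1"

```text
time_s: 24.6
eef_pos: [421.0, -51.1, 130.9]
ee_rot: [0.001, 0.746, 0.666, 0.0]
force: [-0.5, -0.6, -0.3]
grip_width: 0.999
```

drive_tool:
  series: "0 0 0.3 0 0 0 1;0 0 0.6 0 0 0 1;0 0 0.8 0 0 0 1;0 0 0.91 0 0 0 1;0 0 0.91 0 0 0 1;0 0 0.91 0 0 0 1;0 0 0.91 0 0 0 0;0 0 0.91 0 0 0 0;0 0 0.91 0 0 0 0;0 0 0.91 0 0 0 0;0 0 0.91 0 0 0 0;0 0 0.91 0 0 0 0"
  newtons: 50

```text
time_s: 25.8
eef_pos: [421.4, -51.5, 22.2]
ee_rot: [0.001, 0.746, 0.666, 0.0]
force: [-1.6, -0.4, 5.6]
grip_width: 0.375
```

drive_tool:
  series: "0 0 -0.3 0 0 0 0;0 0 -0.6 0 0 0 0;0 0 -1 0 0 0 0;0 0 -1 0 0 0 0;0 0 -1 0 0 0 0;0 0 -1 0 0 0 0"

```text
time_s: 26.4
eef_pos: [420.4, -51.0, 141.0]
ee_rot: [0.0, 0.746, 0.666, -0.0]
force: [-0.4, 1.0, -1.9]
grip_width: 0.374
```

```bash
python3 - <<'E'
from h import *
print(st()['grip_width'],st()['force'])
plan([(548,-2,155,0)])
E
```

```text
0.3744828129607726 [-0.41058797  1.00860868 -1.92281585]
   0.521 1.0 -0.116 0.0 0.0 -0.23  rows~2.7
   0.004 0.011 -0.001 0.0 0.0 0.0  rows~0.0
 at [548.  -2. 155.] yaw 0.0
```

drive_tool:
  series: "0 0 -0.12 0 0 0 0;0.18 0.35 -0.13 0 0 -0.1 0;0.36 0.7 -0.13 0 0 -0.2 0;0.52 1 -0.13 0 0 -0.23 0;0.52 1 -0.13 0 0 -0.23 0;0.52 1 -0.13 0 0 -0.23 0;0.52 1 -0.13 0 0 -0.23 0"

```text
time_s: 27.1
eef_pos: [545.6, -2.8, 155.5]
ee_rot: [-0.001, 0.707, 0.707, -0.001]
force: [0.4, 0.2, -0.4]
grip_width: 0.374
```

```bash
python3 - <<'E'
from h import *
print(st()['grip_width'])
plan([(548,-2,102,0)])
E
```

```text
0.3741140566462082
   0.007 0.021 0.446 -0.0 0.0 0.0  rows~1.1
 at [548.  -2. 102.] yaw 0.0
```

Tray floor is at about 80 with one tape in. Lower and release, then go back for tape A at (403,183).

drive_tool:
  series: "0.01 0.02 0.15 0 0 0 0;0.01 0.02 0.3 0 0 0 0;0.01 0.02 0.42 0 0 0 0;0.01 0.02 0.42 0 0 0 0;0.01 0.02 0.44 0 0 0 0;0.01 0.02 0.44 0 0 0 0.6;0.01 0.02 0.44 0 0 0 0.6;0.01 0.02 0.44 0 0 0 0.6;0.01 0.02 0.44 0 0 0 0.6"

```text
time_s: 28.0
eef_pos: [548.0, -1.7, 103.1]
ee_rot: [-0.0, 0.707, 0.707, -0.001]
force: [0.4, 0.2, 0.6]
grip_width: 0.602
```

drive_tool:
  series: "0 0 -0.2 0 0 0 0.6;0 0 -0.4 0 0 0 0.6;0 0 -0.8 0 0 0 0.6;0 0 -0.8 0 0 0 1;0 0 -0.8 0 0 0 1"

```text
time_s: 28.5
eef_pos: [548.5, -1.7, 199.9]
ee_rot: [0.0, 0.707, 0.707, -0.0]
force: [0.2, 0.0, -1.2]
grip_width: 0.912
```

drive_tool:
  series: "0.8 -0.9 0 0 0 -0.1 1;0.8 -0.9 0 0 0 -0.1 1;0.8 -0.9 0 0 0 -0.1 1;0.8 -0.9 0 0 0 -0.1 1;0.8 -0.9 0 0 0 -0.1 1"

```text
time_s: 29.0
eef_pos: [440.0, 94.6, 199.2]
ee_rot: [0.0, 0.689, 0.725, -0.0]
force: [1.0, -0.7, 1.2]
grip_width: 0.999
```

```bash
python3 - <<'E'
from h import *
W=cap('wrist','w9')
for t in tapes(W):print(t)
plan([(403,183,130,.13),(403,183,21,.13)])
S=cap('side')
for r in nets.spot_in('tape_1',S):print(np.round(r['rect']),round(r['confidence'],2))
E
```

```text
([405.6, 178.67, 0.22], np.float64(0.17), [245.0, 100.0], 2159)
([581.8, 71.5, 3.16], np.float64(0.2), [414.0, 228.0], 3071)
([854.8, 29.4, 0.04], np.float64(0.672), [542.0, 277.0], 984)
   0.756 -0.275 0.576 -0.0 0.0 -0.16  rows~2.4
 at [403. 183. 130.] yaw 0.13
   0.001 0.0 0.909 -0.0 0.0 0.0  rows~2.2
 at [403. 183.  21.] yaw 0.13
[254. 261. 272. 286.] 0.84
[252. 284. 262. 313.] 0.81
[328. 313. 355. 330.] 0.76
[231. 192. 245. 210.] 0.64
[285. 194. 293. 220.] 0.6
[218. 173. 225. 191.] 0.57
[273. 186. 290. 202.] 0.53
```

drive_tool:
  series: "0.74 -0.265 0.5 0 0 -0.22 1;0.74 -0.265 0.5 0 0 -0.22 1;0.74 -0.265 0.576 0 0 -0.22 1;0.74 -0.265 0.576 0 0 -0.22 1;0.74 -0.265 0.576 0 0 -0.22 1;0.74 -0.265 0.576 0 0 -0.22 1"

```text
time_s: 29.75
eef_pos: [406.0, 179.9, 130.9]
ee_rot: [0.001, 0.649, 0.761, 0.0]
force: [1.4, 0.9, -0.1]
grip_width: 1.002
```

drive_tool:
  series: "0 0 0.3 0 0 0 1;0 0 0.6 0 0 0 1;0 0 0.8 0 0 0 1;0 0 0.91 0 0 0 1;0 0 0.91 0 0 0 1;0 0 0.91 0 0 0 1;0 0 0.91 0 0 0 0;0 0 0.91 0 0 0 0;0 0 0.91 0 0 0 0;0 0 0.91 0 0 0 0;0 0 0.91 0 0 0 0;0 0 0.91 0 0 0 0"
  newtons: 50

```text
time_s: 30.95
eef_pos: [406.3, 179.8, 22.2]
ee_rot: [0.001, 0.649, 0.761, 0.0]
force: [-2.0, -0.9, 5.8]
grip_width: 0.362
```

drive_tool:
  series: "0 0 -0.3 0 0 0 0;0 0 -0.6 0 0 0 0;0 0 -1 0 0 0 0;0 0 -1 0 0 0 0;0 0 -1 0 0 0 0;0 0 -1 0 0 0 0"

```text
time_s: 31.55
eef_pos: [405.2, 179.8, 140.9]
ee_rot: [0.0, 0.649, 0.761, -0.001]
force: [-0.1, 0.4, -1.5]
grip_width: 0.365
```

```bash
python3 - <<'E'
from h import *
print(st()['grip_width'],st()['force'])
plan([(403,183,170,None),(645,92,170,0),(645,92,100,0)])
E
```

```text
0.36515694716263813 [-0.06113931  0.39732813 -1.51026163]
   0.029 -0.014 -0.243 0.0 0.0 0.0  rows~0.6
 at [403. 183. 170.] yaw 0.16
   -0.57 1.0 -0.0 -0.0 0.0 0.17  rows~2.8
   -0.421 0.911 -0.0 -0.0 0.0 0.15  rows~2.4
 at [645.   91.9 169.9] yaw -0.0
   0.001 0.0 0.583 -0.0 0.0 -0.0  rows~1.4
 at [645.  92. 100.] yaw -0.0
```

drive_tool:
  series: "0 0 -0.38 0 0 0 0;-0.15 0.3 -0.38 0 0 0.05 0;-0.35 0.65 -0.38 0 0 0.1 0;-0.55 1 -0.38 0 0 0.16 0;-0.55 1 -0.38 0 0 0.16 0;-0.55 1 -0.38 0 0 0.16 0;-0.55 1 -0.38 0 0 0.16 0"

```text
time_s: 32.25
eef_pos: [533.1, 133.9, 185.4]
ee_rot: [-0.001, 0.679, 0.734, -0.002]
force: [0.3, 0.7, -1.9]
grip_width: 0.363
```

drive_tool:
  series: "-0.15 0.35 0 0 0 0.05 0;-0.3 0.65 0 0 0 0.1 0;-0.43 0.95 0 0 0 0.16 0;-0.43 0.95 0 0 0 0.16 0;-0.43 0.95 0 0 0 0.16 0;-0.43 0.95 0 0 0 0.16 0"

```text
time_s: 32.85
eef_pos: [649.8, 92.4, 185.2]
ee_rot: [-0.001, 0.707, 0.707, -0.002]
force: [-0.1, 0.1, -1.7]
grip_width: 0.364
```

```bash
python3 - <<'E'
from h import *
print(st()['grip_width'])
plan([(645,92,98,0)])
E
```

```text
0.36446671023733723
   -0.003 -0.037 0.727 -0.01 0.0 0.0  rows~1.7
 at [645.  92.  98.] yaw 0.0
```

drive_tool:
  series: "0 -0.03 0.25 0 0 0 0;0 -0.03 0.5 0 0 0 0;0 -0.03 0.7 0 0 0 0;0 -0.03 0.73 0 0 0 0;0 -0.03 0.74 0 0 0 0;0 -0.03 0.75 0 0 0 0.6;0 -0.03 0.75 0 0 0 0.6;0 -0.03 0.75 0 0 0 0.6;0 -0.03 0.75 0 0 0 0.6"

```text
time_s: 33.75
eef_pos: [646.1, 92.3, 95.9]
ee_rot: [-0.001, 0.707, 0.707, -0.001]
force: [-1.0, -0.9, -0.4]
grip_width: 0.604
```

drive_tool:
  series: "0 0 -0.2 0 0 0 0.6;0 0 -0.4 0 0 0 0.6;0 0 -0.8 0 0 0 0.6;0 0 -1 0 0 0 1;0 0 -1 0 0 0 1;0 0 -1 0 0 0 1"

```text
time_s: 34.35
eef_pos: [646.3, 92.4, 215.8]
ee_rot: [-0.001, 0.707, 0.707, -0.001]
force: [0.7, -0.1, -0.5]
grip_width: 1.001
```

```bash
python3 - <<'E'
from h import *
plan([(480,-100,200,0),(405,-200,190,0)])
E
```

```text
-1.0 -0.864 0.085 -0.0 0.0 0.0  rows~3.2
   -0.603 -0.522 0.052 -0.01 0.0 0.0  rows~1.9
 at [ 480. -100.  200.] yaw 0.0
   -0.833 -0.625 0.083 0.0 0.0 0.0  rows~2.5
 at [ 405.  -200.   189.9] yaw 0.0
```

drive_tool:
  series: "-1 -0.86 0 0 0 0 1;-1 -0.86 0 0 0 0 1;-1 -0.86 0 0 0 0 1;-1 -0.86 0 0 0 0 1;-1 -0.86 0 0 0 0 1"

```text
time_s: 34.85
eef_pos: [542.4, -28.3, 215.4]
ee_rot: [-0.001, 0.708, 0.706, -0.002]
force: [0.4, 0.1, -0.9]
grip_width: 0.998
```

drive_tool:
  series: "-1 -0.86 0.1 0 0 0 1;-1 -0.86 0.1 0 0 0 1;-1 -0.86 0.1 0 0 0 1;-1 -0.86 0.1 0 0 0 1;-1 -0.86 0.1 0 0 0 1"

```text
time_s: 35.35
eef_pos: [439.1, -148.4, 203.5]
ee_rot: [-0.002, 0.708, 0.706, -0.002]
force: [-0.0, 0.1, 0.6]
grip_width: 0.998
```

```bash
python3 - <<'E'
from h import *
W=cap('wrist','w10');print(pose()[0])
for t in tapes(W):print(t)
hsv=cv2.cvtColor(W['frame'],cv2.COLOR_RGB2HSV)
plan([(405,-206,130,-.04)])
E
```

```text
[ 439.73103494 -147.63892779  203.70997344]
([577.17, 15.16, 3.12], np.float64(0.162), [421.0, 43.0], 3251)
([404.13, -213.58, 3.17], np.float64(0.175), [247.0, 253.0], 1821)
([366.11, -310.46, 2.84], np.float64(0.183), [222.0, 321.0], 1451)
   -0.487 -0.286 0.615 -0.01 -0.0 0.08  rows~2.0
 at [ 405. -206.  130.] yaw -0.04
```

View pics/w10.png

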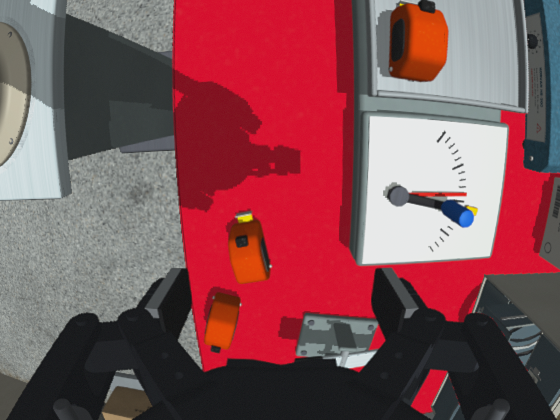

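Picture 13: the needle tip is at (466,194), short of the hand, so one more tape is needed. Tape D runs from its hook at (244,217) to its tail at (257,280).

```bash
python3 - <<'E'
from h import *
W=cap('wrist')
a=at(W,244,222,45);b=at(W,256,280,40);d=a-b;print(((a+b)/2).round(),'yaw',np.arctan2(d[1],d[0])-np.pi/2)
h=at(W,398,195,60);n=at(W,466,194,55);d=n-h;print('needle',np.hypot(*d[:2]),.9-np.arctan2(d[1],d[0]))
plan([(405,-212,130,.1)])
E
```

```text
[ 408. -207.   42.] yaw 0.13933628056254843
needle 79.92529717662241 0.8863031989799404
   -0.54 -0.288 0.616 -0.01 -0.0 -0.2  rows~2.1
 at [ 405. -212.  130.] yaw 0.1
```

drive_tool:
  series: "-0.53 -0.28 0.3 0 0 -0.22 1;-0.53 -0.28 0.6 0 0 -0.22 1;-0.53 -0.28 0.62 0 0 -0.22 1;-0.53 -0.28 0.62 0 0 -0.22 1;-0.53 -0.28 0.62 0 0 -0.22 1"

```text
time_s: 35.95
eef_pos: [407.5, -210.1, 130.6]
ee_rot: [-0.001, 0.667, 0.745, -0.001]
force: [0.0, 0.4, 0.6]
grip_width: 1.0
```

drive_tool:
  series: "0 0 0.3 0 0 0 1;0 0 0.6 0 0 0 1;0 0 0.8 0 0 0 1;0 0 0.9 0 0 0 1;0 0 0.9 0 0 0 1;0 0 0.9 0 0 0 1;0 0 0.9 0 0 0 0;0 0 0.9 0 0 0 0;0 0 0.9 0 0 0 0;0 0 0.9 0 0 0 0;0 0 0.9 0 0 0 0;0 0 0.9 0 0 0 0"
  newtons: 50

```text
time_s: 37.15
eef_pos: [407.3, -210.4, 23.1]
ee_rot: [-0.0, 0.667, 0.745, -0.001]
force: [-1.9, 0.3, 5.3]
grip_width: 0.365
```

drive_tool:
  series: "0 0 -0.3 0 0 0 0;0 0 -0.6 0 0 0 0;0 0 -1 0 0 0 0;0 0 -1 0 0 0 0;0 0 -1 0 0 0 0;0 0 -1 0 0 0 0"

```text
time_s: 37.75
eef_pos: [406.9, -209.7, 141.8]
ee_rot: [-0.002, 0.667, 0.745, -0.001]
force: [0.9, 0.6, -1.5]
grip_width: 0.363
```

```bash
python3 - <<'E'
from h import *
print(st()['grip_width'],st()['force'])
plan([(500,-100,190,0.05),(645,-2,190,0),(645,-2,93,0)])
E
```

```text
0.36282269386778776 [ 0.87565139  0.56176289 -1.52656089]
   0.824 0.87 -0.404 -0.01 -0.0 0.12  rows~3.0
 at [ 500. -100.  190.] yaw 0.05
   0.604 1.0 0.001 0.0 -0.0 0.08  rows~2.8
   0.16 0.242 0.0 0.0 -0.0 0.02  rows~0.7
 at [645.  -2. 190.] yaw 0.0
   -0.0 -0.001 0.809 0.0 -0.0 0.0  rows~1.9
 at [645.   -1.9  92.9] yaw 0.0
```

drive_tool:
  series: "0 0 -0.4 0 0 0 0;0.3 0.3 -0.42 0 0 0.04 0;0.55 0.6 -0.42 0 0 0.08 0;0.82 0.87 -0.42 0 0 0.12 0;0.82 0.87 -0.42 0 0 0.12 0;0.82 0.87 -0.42 0 0 0.12 0;0.82 0.87 -0.42 0 0 0.12 0"

```text
time_s: 38.45
eef_pos: [499.3, -101.0, 190.9]
ee_rot: [-0.003, 0.689, 0.724, -0.002]
force: [0.2, 0.3, -1.8]
grip_width: 0.358
```

drive_tool:
  series: "0.2 0.3 0 0 0 0.03 0;0.4 0.65 0 0 0 0.06 0;0.6 1 0 0 0 0.08 0;0.6 1 0 0 0 0.08 0;0.6 1 0 0 0 0.08 0;0.6 1 0 0 0 0.08 0"

```text
time_s: 39.05
eef_pos: [614.7, -24.5, 190.2]
ee_rot: [-0.003, 0.704, 0.71, -0.002]
force: [-0.1, -0.1, -1.4]
grip_width: 0.361
```

```bash
python3 - <<'E'
from h import *
print(st()['grip_width'])
plan([(645,-2,185,0),(645,-2,93,0)])
E
```

```text
0.36058619234792044
   0.186 0.254 0.042 -0.01 -0.0 0.02  rows~0.8
 at [645.   -1.9 184.9] yaw -0.0
   -0.001 0.002 0.766 -0.0 -0.0 -0.0  rows~1.8
 at [645.  -2.  93.] yaw -0.0
```

drive_tool:
  series: "0.18 0.25 0.04 0 0 0.02 0;0.18 0.25 0.04 0 0 0.02 0;0.18 0.25 0.25 0 0 0.02 0;0.18 0.25 0.5 0 0 0.02 0;0.18 0.25 0.7 0 0 0.02 0;0.18 0.25 0.8 0 0 0.02 0;0.18 0.25 0.81 0 0 0.02 0;0.18 0.25 0.82 0 0 0.02 0;0.18 0.25 0.82 0 0 0.02 0.6;0.18 0.25 0.82 0 0 0.02 0.6;0.18 0.25 0.82 0 0 0.02 0.6;0.18 0.25 0.82 0 0 0.02 0.6"

```text
time_s: 40.25
eef_pos: [644.0, -2.6, 92.0]
ee_rot: [-0.003, 0.708, 0.706, -0.002]
force: [0.1, -0.2, -0.4]
grip_width: 0.596
```

drive_tool:
  series: "0 0 -0.2 0 0 0 0.6;0 0 -0.4 0 0 0 0.6;0 0 -0.8 0 0 0 0.6;0 0 -1 0 0 0 1;0 0 -1 0 0 0 1;0 0 -1 0 0 0 1"

```text
time_s: 40.85
eef_pos: [644.7, -2.6, 211.8]
ee_rot: [-0.003, 0.708, 0.707, -0.002]
force: [-0.3, -0.6, -0.6]
grip_width: 1.0
```

drive_tool:
  series: "-0.8 -0.9 0 0 0 0 1;-0.8 -0.9 0 0 0 0 1;-0.8 -0.9 0 0 0 0 1;-0.8 -0.9 0 0 0 0 1;-0.8 -0.9 0 0 0 0 0.1"

```text
time_s: 41.35
eef_pos: [535.9, -98.7, 211.5]
ee_rot: [-0.003, 0.708, 0.706, -0.002]
force: [0.8, 0.5, 0.0]
grip_width: 0.862
```

```bash
python3 - <<'E'
from h import *
W=cap('wrist','w11');print(pose()[0])
for P in((547.5,-144.5,60),(636,-161,57),(612,-156,60)):print(proj(W,P).round())
E
```

```text
[536.51592785 -98.19533924 211.56600257]
[294. 244.]
[379. 256.]
[358. 254.]
```

View pics/w11.png

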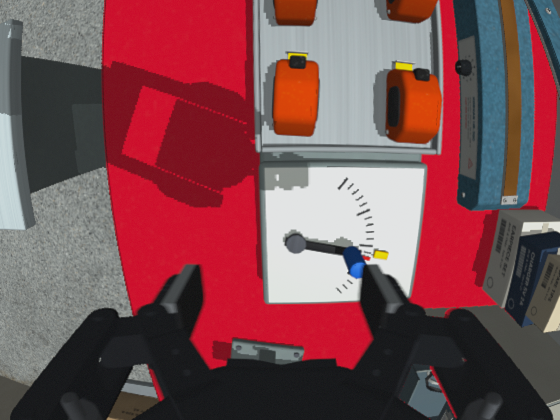

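Picture 14 shows four tapes standing in the tray. The needle's red tip is at about (367,258), clockwise of the hand-to-clip line. I'll measure that.

```bash
python3 - <<'E'
from h import *
W=cap('wrist');f=W['frame'].astype(int)
h=at(W,294.5,243.5,60)
ys,xs=np.where((f[...,0]>120)&(f[...,1]<90)&(f[...,2]<90)&(f[...,0]-f[...,1]>70))
k=(xs>300)&(xs<400)&(ys>170)&(ys<295);print(list(zip(xs[k],ys[k]))[:40])
if k.any():
    for q in set(zip(xs[k],ys[k])):
        d=at(W,*q,55)-h;print(q,np.hypot(*d[:2]).round(1),round(.9-np.arctan2(d[1],d[0]),3)) if np.hypot(*d[:2])<90 else 0
ys,xs=np.where((f[...,0]>180)&(f[...,1]>150)&(f[...,2]<100));k=(xs>350)&(xs<410)&(ys>235)&(ys<275)
d=at(W,xs[k].mean(),ys[k].mean(),57)-h;print('clip',xs[k].mean(),ys[k].mean(),np.hypot(*d[:2]),.9-np.arctan2(d[1],d[0]))
plan([(462,-300,200,0.0),(462,-348,140,0)])
for r in nets.spot_in('flag_pad',W)[:2]:print(r)
E
```

```text
[(np.int64(362), np.int64(256)), (np.int64(363), np.int64(256)), (np.int64(362), np.int64(257)), (np.int64(363), np.int64(257)), (np.int64(364), np.int64(257)), (np.int64(365), np.int64(257)), (np.int64(366), np.int64(257)), (np.int64(367), np.int64(257)), (np.int64(362), np.int64(258)), (np.int64(363), np.int64(258)), (np.int64(364), np.int64(258)), (np.int64(365), np.int64(258)), (np.int64(366), np.int64(258)), (np.int64(367), np.int64(258)), (np.int64(368), np.int64(258)), (np.int64(363), np.int64(259)), (np.int64(364), np.int64(259)), (np.int64(365), np.int64(259)), (np.int64(366), np.int64(259)), (np.int64(367), np.int64(259)), (np.int64(368), np.int64(259)), (np.int64(366), np.int64(260)), (np.int64(367), np.int64(260))]
(np.int64(368), np.int64(258)) 79.0 1.143
(np.int64(362), np.int64(257)) 72.3 1.148
(np.int64(364), np.int64(257)) 74.4 1.141
(np.int64(366), np.int64(257)) 76.5 1.135
(np.int64(366), np.int64(260)) 77.7 1.177
(np.int64(367), np.int64(259)) 78.3 1.16
(np.int64(363), np.int64(258)) 73.7 1.159
(np.int64(365), np.int64(258)) 75.8 1.152
(np.int64(362), np.int64(256
[... 186 characters left out ...]
nt64(365), np.int64(257)) 75.4 1.138
(np.int64(368), np.int64(259)) 79.4 1.157
(np.int64(362), np.int64(258)) 72.7 1.162
(np.int64(364), np.int64(258)) 74.8 1.156
(np.int64(367), np.int64(257)) 77.5 1.132
(np.int64(367), np.int64(260)) 78.7 1.174
(np.int64(366), np.int64(258)) 76.9 1.149
(np.int64(363), np.int64(259)) 74.1 1.173
(np.int64(363), np.int64(256)) 73.0 1.13
(np.int64(365), np.int64(259)) 76.2 1.167
clip 379.77777777777777 255.45555555555555 89.9034733503041 1.0733970681772707
   -1.0 -0.368 0.059 -0.01 -0.0 -0.0  rows~2.6
   -0.685 -0.253 0.039 -0.0 -0.0 -0.0  rows~1.8
 at [ 462. -300.  200.] yaw -0.0
   -0.401 0.002 0.499 -0.0 -0.0 -0.0  rows~1.5
 at [ 462. -348.  140.] yaw -0.0
```

The needle reads about 1.15 against the hand's 1.08 and the clip's 1.07, so the weight is made up. Now the rocker pad.

drive_tool:
  series: "-1 -0.3 0 0 0 0 0.1;-1 -0.3 0 0 0 0 0.1;-1 -0.3 0 0 0 0 0.1;-1 -0.3 0 0 0 0 0.1;-1 -0.3 0 0 0 0 0"

```text
time_s: 42.0
eef_pos: [501.3, -217.2, 211.3]
ee_rot: [-0.003, 0.707, 0.707, -0.002]
force: [0.1, 0.5, 0.3]
grip_width: 0.0
```

drive_tool:
  series: "-0.5 -0.2 0 0 0 0 0;-0.5 -0.2 0 0 0 0 0;-0.5 -0.2 0 0 0 0 0;-0.5 -0.2 0 0 0 0 0"

```text
time_s: 42.4
eef_pos: [477.9, -275.9, 211.2]
ee_rot: [-0.004, 0.707, 0.707, -0.002]
force: [0.1, -0.0, 0.2]
grip_width: 0.001
```

```bash
python3 - <<'E'
from h import *
W=cap('wrist','w12');print(pose()[0])
for n in('flag_pad','flag_stand'):print(n,nets.spot_in(n,W)[:2])
print(proj(W,(465,-345,75)))
E
```

```text
[ 477.9576397  -275.75743549  211.27638335]
flag_pad [{'rect': [251.8, 249.4, 384.3, 305.2], 'confidence': 0.59}]
flag_stand [{'rect': [255.0, 215.7, 386.7, 303.3], 'confidence': 0.87}, {'rect': [277.5, 341.5, 285.7, 361.9], 'confidence': 0.45}]
[268.38996696 272.12446731]
```

View pics/w12.png

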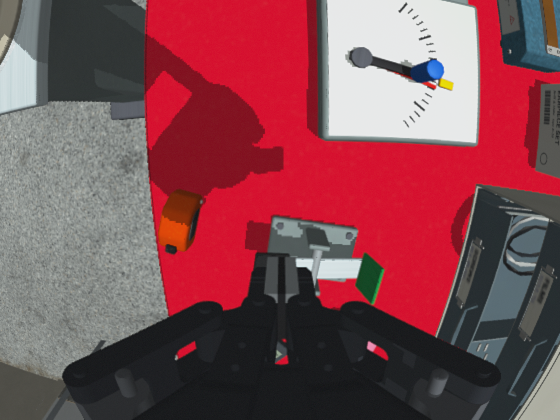

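Picture 15: the green flag is still down at (371,278) and the rocker bar is at about (340,268). The fingers hide the pad at about (265,268).

```bash
python3 - <<'E'
from h import *
W=cap('wrist')
for n,q,z in(('edge L',(273,217),8),('edge R',(357,228),8),('bar top edge',(325,257),58),('bar top edge R',(360,260),52),('bar low edge',(325,280),58),('bar low R',(355,279),52),('flag',(371,256),60),('pivot',(318,265),62),('needle',(433,86),55)):print(n,at(W,*q,z).round())
B=cap('side');A=cap('scene')
b=B['frame'][275:320,280:345];
g=cv2.cvtColor(B['frame'],cv2.COLOR_RGB2GRAY)
# dark pad pixels in side and scene pictures
for P,(x0,y0,x1,y1) in((B,(284,280,302,296)),(A,(348,250,372,276))):
    s=P['frame'][y0:y1,x0:x1].max(2)<60;y,x=np.where(s);u,v=x.mean()+x0,y.mean()+y0;print(len(x),u,v,at(P,u,v,73).round(),(x.min()+x0,x.max()+x0,y.min()+y0,y.max()+y0))
E
```

```text
edge L [ 468. -311.    8.]
edge R [ 564. -324.    8.]
bar top edge [ 521. -337.   58.]
bar top edge R [ 559. -344.   52.]
bar low edge [ 523. -363.   58.]
bar low R [ 556. -366.   52.]
flag [ 568. -336.   60.]
pivot [ 514. -344.   62.]
needle [ 623. -163.   55.]
72 294.4166666666667 288.7361111111111 [ 464. -349.   73.] (np.int64(290), np.int64(299), np.int64(285), np.int64(293))
47 363.97872340425533 257.06382978723406 [ 460. -343.   73.] (np.int64(359), np.int64(369), np.int64(253), np.int64(260))
```

```bash
python3 - <<'E'
from h import *
plan([(461,-345,110,0),(461,-345,70,0)])
E
```

```text
-0.572 -0.132 0.845 -0.02 -0.0 0.0  rows~2.5
 at [ 461. -345.  110.] yaw 0.0
   -0.001 -0.001 0.333 0.0 -0.0 0.0  rows~0.8
 at [ 461. -345.   70.] yaw 0.0
```

drive_tool:
  series: "-0.58 -0.14 0.2 -0.02 0 0 0;-0.58 -0.14 0.5 -0.02 0 0 0;-0.58 -0.14 0.84 -0.02 0 0 0;-0.58 -0.14 0.84 -0.02 0 0 0;-0.58 -0.14 0.84 -0.02 0 0 0"

```text
time_s: 43.2
eef_pos: [460.5, -345.8, 111.7]
ee_rot: [0.0, 0.707, 0.707, 0.002]
force: [1.0, 0.7, 1.5]
grip_width: -0.0
```

drive_tool:
  series: "0 0 0.1 0 0 0 0;0 0 0.2 0 0 0 0;0 0 0.3 0 0 0 0;0 0 0.37 0 0 0 0;0 0 0.4 0 0 0 0;0 0 0.42 0 0 0 0;0 0 0.42 0 0 0 0"

```text
time_s: 43.9
eef_pos: [460.7, -345.7, 61.2]
ee_rot: [0.0, 0.707, 0.707, 0.002]
force: [0.2, -0.3, -1.0]
grip_width: -0.002
```

drive_tool:
  series: "0 0 0.03 0 0 0 0;0 0 0.06 0 0 0 0;0 0 0.08 0 0 0 0;0 0 0.08 0 0 0 0;0 0 0.08 0 0 0 0"

```text
time_s: 44.4
eef_pos: [460.8, -345.6, 51.4]
ee_rot: [0.0, 0.707, 0.707, 0.002]
force: [1.5, 0.3, 0.2]
grip_width: 0.003
```

drive_tool:
  series: "0 0 0.02 0 0 0 0;0 0 0.04 0 0 0 0;0 0 0.06 0 0 0 0;0 0 0.06 0 0 0 0;0 0 0.06 0 0 0 0"

```text
time_s: 44.9
eef_pos: [461.5, -345.9, 46.2]
ee_rot: [0.001, 0.707, 0.708, 0.002]
force: [-3.2, 4.2, 17.9]
grip_width: 0.001
```

The force jumped to 18 N at z = 46, which is the stop. I'll retract and move back for a check.

drive_tool:
  series: "0 0 -0.3 0 0 0 0;0 0 -0.6 0 0 0 0;0 0 -1 0 0 0 0;0 0 -1 0 0 0 0;0 0 -1 0 0 0 0"

```text
time_s: 45.4
eef_pos: [461.1, -346.0, 166.6]
ee_rot: [0.002, 0.707, 0.708, 0.002]
force: [0.7, -0.9, -1.9]
grip_width: -0.001
```

drive_tool:
  series: "0.7 -0.4 -0.7 0 0 0 0;0.7 -0.4 -0.7 0 0 0 0;0.7 -0.4 -0.7 0 0 0 0;0.7 -0.4 -0.7 0 0 0 0;0.7 -0.4 -0.7 0 0 0 0"

```text
time_s: 45.9
eef_pos: [412.5, -262.0, 249.1]
ee_rot: [0.001, 0.707, 0.708, 0.002]
force: [-0.4, 0.5, -0.6]
grip_width: -0.003
```

```bash
python3 - <<'E'
from h import *
B=cap('side','s2');W=cap('wrist');print(pose()[0],st()['force'])
b=cv2.resize(B['frame'][145:320,205:350],None,fx=3.4,fy=3.4,interpolation=2)
w=cv2.resize(W['frame'],None,fx=.55,fy=.55,interpolation=3)
for r in nets.spot_in('stapler',B)[:2]:print(r)
c=np.zeros((max(b.shape[0],w.shape[0]),b.shape[1]+w.shape[1],3),np.uint8);c[:b.shape[0],:b.shape[1]]=b;c[:w.shape[0],b.shape[1]:]=w
cv2.imwrite('pics/fin.png',c[...,::-1]);print(c.shape)
E
```

```text
[ 412.44605383 -262.3845921   248.44925686] [-0.04562485  0.10994582 -0.5637726 ]
(595, 801, 3)
```

View pics/fin.png

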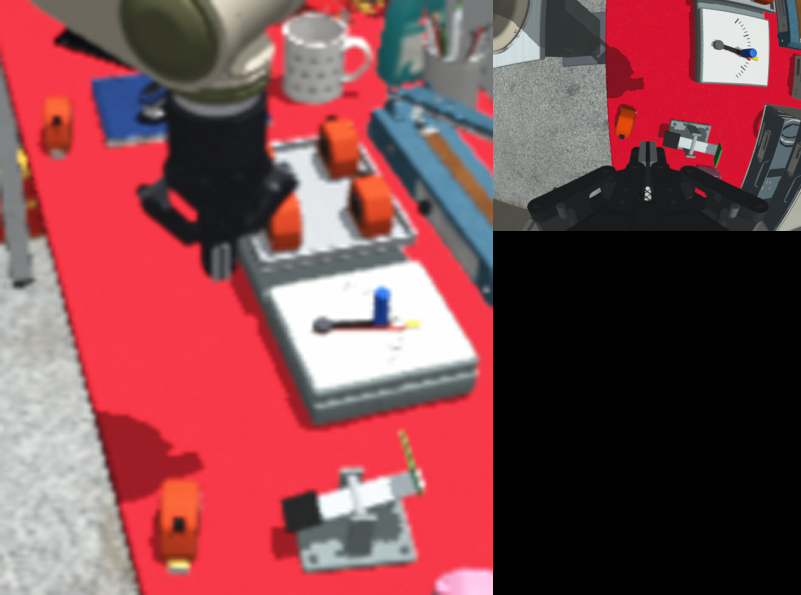

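Picture 16 shows the pad down and the green flag up, the needle just past the hand, and the hand in line with the clip. The stapler is partly hidden by the gripper, so I'll check it by numbers from the scene and side cameras.

drive_tool:
  series: "0 -0.6 -0.2 0 0 0 0;0 -0.6 -0.2 0 0 0 0;0 -0.6 -0.2 0 0 0 0;0 -0.6 -0.2 0 0 0 0;0 -0.6 -0.2 0 0 0 0"

```text
time_s: 46.55
eef_pos: [340.9, -262.7, 271.5]
ee_rot: [-0.0, 0.707, 0.707, 0.002]
force: [-0.3, -0.1, 0.9]
grip_width: -0.003
```

```bash
python3 - <<'E'
from h import *
A=cap('scene');B=cap('side')
for P in(A,B):
    print('pred stapler',proj(P,(524,358,40)).round(),'book corners',[proj(P,c).round().tolist() for c in((425,287,14),(628,283,14),(630,430,14),(427,434,14))])
    for n in('stapler','order_book','tape_1'):
        for r in nets.spot_in(n,P)[:8]:print(n,np.round(r['rect']),round(r['confidence'],2))
    # dark stapler pixels within the book quad
    m=np.zeros(P['frame'].shape[:2],np.uint8);cv2.fillConvexPoly(m,np.int32([proj(P,c) for c in((425,287,14),(628,283,14),(630,430,14),(427,434,14))]),1)
    d=(P['frame'].max(2)<70)&(m>0);y,x=np.where(d);print('dark',len(x),x.min() if len(x) else 0,x.max() if len(x) else 0,y.min() if len(x) else 0,y.max() if len(x) else 0)
    if len(x):
        w=np.array([at(P,u,v,30)[:2] for u,v in zip(x,y)]);e,V=np.linalg.eigh(np.cov(w.T));print(w.mean(0),np.sqrt(e),V[:,1])
E
```

```text
pred stapler [200. 194.] book corners [[202.0, 219.0], [231.0, 190.0], [201.0, 180.0], [170.0, 207.0]]
order_book [166. 186. 226. 215.] 0.89
tape_1 [251. 193. 269. 213.] 0.81
tape_1 [332. 273. 353. 294.] 0.81
tape_1 [286. 185. 308. 204.] 0.77
tape_1 [264. 177. 281. 194.] 0.64
tape_1 [276. 200. 294. 216.] 0.54
tape_1 [395. 247. 412. 271.] 0.54
dark 0 0 0 0 0
pred stapler [258. 168.] book corners [[238.0, 186.0], [286.0, 179.0], [277.0, 162.0], [232.0, 167.0]]
stapler [256. 160. 271. 176.] 0.69
order_book [259. 162. 288. 183.] 0.96
tape_1 [328. 312. 357. 332.] 0.93
tape_1 [255. 284. 266. 314.] 0.82
tape_1 [298. 180. 312. 197.] 0.64
tape_1 [307. 195. 321. 215.] 0.6
tape_1 [285. 200. 290. 217.] 0.59
tape_1 [275. 184. 288. 205.] 0.48
tape_1 [216. 171. 227. 192.] 0.45
dark 330 232 267 165 185
[474.02981629 326.42344438] [33.23588051 40.51705562] [0.62230272 0.78277668]
```

drive_tool:
  series: "1 0.2 0 0 0 0 0;1 0.2 0 0 0 0 0;1 0.2 0 0 0 0 0;1 0.2 0 0 0 0 0"

```text
time_s: 47.35
eef_pos: [364.7, -140.2, 272.9]
ee_rot: [0.001, 0.705, 0.709, 0.002]
force: [-0.0, 0.0, -0.4]
grip_width: -0.006
```

drive_tool:
  series: "1 0.2 0 0 0 0 0;1 0.2 0 0 0 0 0;1 0.2 0 0 0 0 0;1 0.2 0 0 0 0 0"

```text
time_s: 47.75
eef_pos: [388.5, -18.5, 273.3]
ee_rot: [0.001, 0.704, 0.71, 0.002]
force: [-0.3, 0.3, 0.1]
grip_width: 0.001
```

drive_tool:
  series: "1 0.3 0 0 0 0 0;1 0.3 0 0 0 0 0;1 0.3 0 0 0 0 0;1 0.3 0 0 0 0 0"

```text
time_s: 48.15
eef_pos: [424.2, 103.0, 273.4]
ee_rot: [0.001, 0.703, 0.711, 0.002]
force: [0.4, 0.2, -0.4]
grip_width: -0.002
```

drive_tool:
  series: "1 0.3 0 0 0 0 0;1 0.3 0 0 0 0 0;1 0.3 0 0 0 0 0;1 0.3 0 0 0 0 0"

```text
time_s: 48.55
eef_pos: [459.8, 223.9, 273.1]
ee_rot: [0.0, 0.703, 0.711, 0.002]
force: [-0.3, -0.2, -0.1]
grip_width: 0.001
```

```bash
python3 - <<'E'
from h import *
W=cap('wrist','w13');print(pose()[0])
Q=[(425,287,14),(628,283,14),(630,430,14),(427,434,14)]
print('quad',[proj(W,c).round().tolist() for c in Q],'pred',[proj(W,c).round().tolist() for c in((524-40,358-53,40),(524+40,358+53,40),(524,358,40))])
for n in('stapler','order_book','phone'):
    for r in nets.spot_in(n,W)[:2]:
        c=r['rect'];print(n,np.round(c),round(r['confidence'],2),at(W,(c[0]+c[2])/2,(c[1]+c[3])/2,40).round())
f=W['frame'].astype(int)
x0,y0,x1,y1=180,60,420,320
for y in range(0,420,10):
    s=''
    for x in range(100,480,6):
        r,g,b=f[y,x];s+='.' if r>g+60 else 'B' if b>r+30 and b>90 else 'b' if b>r+12 else 'k' if max(r,g,b)<60 else 'o'
    print(s)
E
```

```text
[459.52763644 222.56955106 273.21639178]
quad [[252.0, 126.0], [411.0, 136.0], [414.0, 26.0], [255.0, 11.0]] pred [[302.0, 112.0], [372.0, 28.0], [338.0, 68.0]]
stapler [286.  34. 384. 107.] 0.89 [520. 355.  40.]
order_book [250.   7. 414. 135.] 0.76 [518. 354.  40.]
phone [316. 235. 454. 363.] 0.73 [609.  60.  40.]
ooooooooooooo...................................................
ooooooooooooo.............BBBBBb................................
ooooooooooooo.............BBBBBBBBBBBBBBBBBBBBB.................
ooooooooooooo.............BBBBBBBBBBBBBBBBBBBBBBBBBBB...........
ooooooooooooo............BBBBBBBBBBBBBBBBBBoBBBBBBBBB...........
ooooooooooooo............BBBBBBBBBBBBBBBbBBBBBBoBBBBB...........
ooooooooooooo............BBBBBBBBBBBBBbBBBBBBoBBBBBBB.....oooooo
ooooooooooooo............BBBBBBBBBBbBBBBBBbbBBBBBBBBB....ooooo..
ooooooooooooo.......o....BBBBBBBBkBkBBBBkBBBBBBBBBBBB...oooooo..
ooooooooooooo......k.....BBBBBBbbkkkkBkBBBBBBBBBBBBB....oooooo..
ooooooooooooo......k.....BBBBBBBBkbbBBBBBBBBBBBBBBBB.....oooooo.
ooooooooooooo......o.....BBBBBBBBBBBBBBBBBBBBBBBBBBB......oooooo
oo
[... 1247 characters left out ...]
kkkkkkkokkkkkkkkkkkkkkkkkkkkkkkkkoooooo.....oooBBB
oooooooooookkkkkkkkkkkkkkkkkkkkkkkkkkkkkkkkkkkkkkkoooooob.oobBBo
obooooookkkkkkkkkkkkkkkkkkkkkkkkkkkkkkkkkkkkkkkkkkkkkkoo..ooBBBo
ooookkkkkkkkkkkkkkkkkkkkkkkkkk..kkkkkkkkkkkkkkkkkkkkkkkkkoobBBoo
okkkkkkkkkkkkoookkkkkkkkkkkkkk..kkkkkkkkkkkkkoobkkkkkkkkkkkkkBoo
kkkkkkkkkkkkkkkkkkkkkkkkkkkkko..kkkkkkkkkkkokkkkkkkkkkkkkkkkkkkk
kkkkkkkkkkkkkkkkkkkkkkkkkkkkkkkkkkkkkkkkkkkkkkkkkkkkkkkkkokkkkkk
kkkoookokkkkkkkkkkkkkkkkkkkkkkkkkkkkkkkkkkkkkkkkkkkkkkkkookkkkkk
kkkkookkkkkkkkkkkkkkkkkkkkkkkkkkkkkkkkkkkkkkkkkkkkkkkkkoookkkkko
kkkkkkokkkkkkkkkkkkkkkkkkkkkkkkkkkkkkkkkkkkkkkkkkkkkkookkkkkkkoo
kkkkkkkokkkkkkkkkkkkkkkkkkkkkkkkkkkkkkkkkkkkkkkkkkkkkookkokkkkko
```

The stapler is well within the book at about (520, 355), and nothing touches the robot. Handing in.

```bash
python3 -c "
from rig import ctrl
print(ctrl.finish_job())"
```

```text
the job is handed in; nothing more can be done
None
```

The job is done and handed in at about 49 s of the 208 s allowed. I laid the stapler on the order book, set the black hand to the yellow clip, and stood four tape measures in the tray. I then pressed the rocker pad to its stop, and the arm has since been clear of everything.

Last checks:
- **Stapler:** the network placed it at about (520, 355) in the final wrist picture, well inside the book outline. My 16 picture views were used up by then, so this was checked by numbers only. The scene camera's network missed the stapler, and the side camera's view was partly hidden by the arm.
- **Set hand:** measured at 1.080 rad, against 1.073 to 1.075 for the clip.
- **Needle:** it read 0.89 with three tapes, short of the hand, and about 1.15 with four, just past it. I did not re-measure it at hand-in, but the last picture still showed it past the hand.
- **Ready flag:** at the stop the wrist force reached 18 N with the fingertips at 46 mm. The last picture showed the pad down and the green flag up.
- **Spares:** two orange tapes stayed on the table. The pink look-alike, mug, phone and calculator were never approached.

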